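Load the polishing tub and wind its run timer

ROBOT

A 6-joint arm with a two-finger parallel gripper is mounted at the origin on the work surface. World frame = base frame: x ahead of the robot, y to its left, z up, the work surface at z = 0. Lengths are in m, angles in rad, forces in N, time in s.
With the tool pointing down it reaches from about 0.35 to 0.85 m from the base axis. Payload 8.1 kg.
Tool frame: the origin (TCP) lies on the centre line of the jaws, within the pads' length; the fingertips stand robot.tips_ahead ahead of it and the grasp point (between the pads) lies 6 mm ahead of it (robot.tips_ahead is the distance from the TCP to the fingertips, in m); z points along the fingers, y is the line along which they close (so a half turn about z gives the same grasp; the last joint's range is limited). The gripper opens to 93 mm and grips with 3 to 60 N. Pads are 15 mm wide; open, the fingers measure 128 mm over their backs; the gripper's body (75 mm by 188 mm) begins 65 mm behind the grasp point.
Start: joints at [1.113, 0.13, 1.488, -0, 1.523, -0.085], TCP at [0.219, 0.559, 0.244] pointing down, gripper open.
Joint ranges: [-2.96, 2.96], [-0.89, 2.26], [0.02, 2.5], [-1.34, 4.48], [0, 2.73], [-2.66, 2.66]. Speed limits (rad/s): [2.39, 2.39, 2.79, 3.14, 3.14, 3.14].

INTERFACE

Orientations are given as a rotation vector (axis times angle).
In Python, from plant import robot gives the robot as it stands.
- The arm moves only by the tool apply_moves, never from a script. Its arguments are lists of equal length, an entry for each row: "delta_pos": the shift along the tool's x, y, z in cm, a list of three; "twist": the turn about the tool's z in rad. A call has 1 to 8 rows; each row shifts and turns the commanded pose from where the row before left it, along the tool's axes as they then stand; what a row does not reach is not made up. A row lasts 1/8 s, in which the tool goes at most 62.5 mm and 10.7 degrees, less where a joint would pass 70% of its speed; a pose out of reach is approached as far as the arm can. A call with a gripper value outside its range is refused whole. "gripper" is the finger opening in cm, from 0 to 9.3, set as the call begins (left out, the last holds). The fingers move at their own pace and stop on an object; "squeeze" is the grip in N (left out, the last holds). Time passes only in rows, so rows that do not move let the fingers close. It gives the time, the measured TCP pose, the force, the opening and the grip force at its end, in the units of the state.
- robot.read_state(): the state, without advancing time (a new reading comes with each control period).
- robot.read_camera(name): name is "side" or "top"; returns a dict with "frame" (480x640x3 uint8, red, green, blue), "vertical_fov" (degrees; the focal length in pixels is half the picture's height over the tangent of half this angle, whatever the lens; pixels are square), "cx", "cy" (the principal point, pixels), "R" (3x3) and "t" (3): a world point X has camera coordinates R X + t. Camera axes: x right, y down, z forward; pixel columns grow to the right and rows downward; lengths in m; the calibration is good to about 2 mm. A picture is of the moment at which its call begins. There is no depth.
- robot.close_job(): hands the job in; it is judged then, once.
The state is a dict: "t": time; "q": joint angles; "dq": joint speeds; "joint_torque": joint torques, N m; "tool_pos": TCP position; "orientation": TCP orientation; "force": force on the tool from outside, world axes, zero at the start; "wrist_torque": the same for the moment, N m; "opening": finger opening in m; "gripper_force": force on a finger pad.
Only numpy, scipy, OpenCV 4.12 (cv2) and the standard library are available. Lean on these libraries where they do the work, as an engineer would, in place of code of your own. Each camera call takes 0.05 s, during which the arm holds its last target. There are 200 camera calls.

TASK

Load the jeweller's polishing tub: put every brass bangle in the tub and tip the castings out of the copper cup into it, in whichever order you like, then stand the cup upright again on its cork mat. Only when everything is in the tub and the cup is back, wind the timer's key clockwise, turn by turn, until it is fully wound, and leave it so. Leave the other tools on the bench where they are.

Things in the scene. Friction and masses are not known exactly. Their poses are not given: they have to be found in the camera images.
- tub: Dry vibratory polishing tub, fixed: an open rectangular black rubber tray on a grey base, outside 200 (its x) by 250 (its y) mm and 97 mm high, walls 10 mm thick, inner floor 42 mm above the bench (inside 180 x 230 mm, 55 mm deep). Origin: centre of its underside, on the bench; z up.
- mat: Round cork mat lying on the bench, fixed, 130 mm across and 4 mm thick, home of the copper cup. Origin: centre of its underside.
- cup: Open flared copper cup: 68 mm across at the foot, 112 mm at the rim, 75 mm high, wall 4 mm, about 0.2 kg. Flat steel D-handle on its +y side, 12 mm thick (along cup x): top bar at height 58 to 68 mm, upright bar 83 to 93 mm from the cup's axis, lower bar at 18 to 28 mm. Starts on the mat, castings loose inside. Origin: centre of its underside; z is its axis, towards the mouth.
- cup_handle (a point): Point inside the cup's D-handle, midway through its 12 mm thickness: 80 mm from the cup's axis (cup +y), 50 mm above the cup's underside, 3 mm inside of the upright bar. Axes as the cup's: fingers closing along its x pinch the handle.
- key (a joint): Angle of the timer's key (rad): 0 run down, 4.4 fully wound (hard stop); starts between 0 and 0.8. Grows as the key is turned clockwise seen from above. Spring and clutch together need 0.09 Nm at 0 to 0.15 Nm at 4.4; the clutch holds the key wherever it is let go. Turned backwards it unwinds.
- key_grip (a point): Centre of the flat wing of the steel winding key, which stands upright on top of the timer: wing 54 mm long (point x), 10 mm thick (point y), 28 mm high; the point is 76 mm above the bench, the wing spans 62 to 90 mm. The key turns about the vertical through this point.
- timer: Spring-wound run timer of the tub: fixed low black box 100 x 100 mm with a pale dial top at 48 mm, the key standing upright on its middle. Origin: centre of its underside.
- bangle1: Cast brass bangle, a plain ring lying flat on the bench: outside 76 mm, inside 60 mm, wall 8 mm, 18 mm high, about 0.2 kg; too wide to span comfortably, pinch its wall. From 2 to 4 bangles are present, the others are absent. Origin: centre of its lower face; z is its axis.
- bangle2: Cast brass bangle, a plain ring lying flat on the bench: outside 76 mm, inside 60 mm, wall 8 mm, 18 mm high, about 0.2 kg; too wide to span comfortably, pinch its wall. From 2 to 4 bangles are present, the others are absent. Origin: centre of its lower face; z is its axis.
- bangle3: Cast brass bangle, a plain ring lying flat on the bench: outside 76 mm, inside 60 mm, wall 8 mm, 18 mm high, about 0.2 kg; too wide to span comfortably, pinch its wall. From 2 to 4 bangles are present, the others are absent. Origin: centre of its lower face; z is its axis.
- bangle4: Cast brass bangle, a plain ring lying flat on the bench: outside 76 mm, inside 60 mm, wall 8 mm, 18 mm high, about 0.2 kg; too wide to span comfortably, pinch its wall. From 2 to 4 bangles are present, the others are absent. Origin: centre of its lower face; z is its axis.
- casting1: Chunky steel-grey barrel-shaped casting, 25 mm across, 24 mm long, 50 g; starts standing in the copper cup. Origin: centre of one end face; z is its axis.
- casting2: Chunky steel-grey barrel-shaped casting, 25 mm across, 24 mm long, 50 g; starts standing in the copper cup. Origin: centre of one end face; z is its axis.
- casting3: Chunky steel-grey barrel-shaped casting, 25 mm across, 24 mm long, 50 g; starts standing in the copper cup. Origin: centre of one end face; z is its axis.
- graver: Hand tool with dark wooden grip, 150 mm long, lying along its x: a bystander, to be left where it is. Origin: centre of its underside.
- brush: Brush with wooden handle, 150 mm long, lying along its x: a bystander, to be left where it is. Origin: centre of its underside.
- mallet: Hammer, 240 mm long, lying along its x: a bystander, to be left where it is. Origin: centre of its underside.
- jar: Closed jar, 60 mm across, 70 mm high: a bystander, to be left where it is. Origin: centre of its underside.
- file: Flat steel file with wooden grip, 260 mm long, lying along its x: a bystander, to be left where it is. Origin: centre of its underside.

How it is judged:
By the outcome, as a careful person would: the job done as asked, in the order asked, and still so for the second after the job is handed in, with the robot touching nothing.
Of bangle1, bangle2, bangle3, bangle4 only 2 to 4 are there at a start; the rules pass over those that are not, and their reading is None.
At some moment in a run one of bangle1, bangle2, bangle3, bangle4, cup may be knocked a few centimetres aside while the robot is not near it.
It also fails if it takes over 210 s, if anything falls off the work surface, if the arm or the gripper's body presses on something with over 40 N, if the wrist force passes 120 N, or if a joint passes its speed limit or range.

## Working session

There is one attempt and no reset: what is moved stays moved. The work goes in short steps, Python scripts to look and compute and a tool call to move; the robot and the scene stay as the last step left them, time stands still between calls to the robot, and variables do not carry over. Pictures are saved under pics/ and viewed, at most 14 in all, crops included, and the job is handed in when it is done.

Besides the shell and the picture viewer there is one more tool, called after ">>>" in YAML: its name, and indented under it one key for each argument. apply_moves: Moves the arm, as the interface text tells. Its arguments: {"type":"object","properties":{"delta_pos":{"type":"array"},"twist":{"type":"array"},"gripper":{"type":"number"},"squeeze":{"type":"number"}},"required":["delta_pos","twist"]}

```bash
ls; mkdir -p pics; python3 - <<'E'
from plant import robot
import cv2
s=robot.read_state();print({k:s[k] for k in ('t','tool_pos','orientation','opening')},robot.tips_ahead)
for n in('top','side'):
    c=robot.read_camera(n);cv2.imwrite(f'pics/{n}0.png',c['frame'][:,:,::-1]);print(n,c['vertical_fov'],c['cx'],c['cy'],c['R'],c['t'])
E
```

```text
pics
{'t': 0.0, 'tool_pos': array([0.21828973, 0.55833715, 0.24258588]), 'orientation': array([-5.82141335e-01, -3.08670770e+00,  2.73775443e-03]), 'opening': 0.0929258627947225} 0.025
top 51.36443102124201 316.32881656980675 237.511033454209 [[-0.00768683 -0.99988422 -0.01313231]
 [-0.99780181  0.00853394 -0.06571698]
 [ 0.06582144  0.01259829 -0.99775188]] [0.06626536 0.55450293 1.40024237]
side 44.219897342412416 312.32257647640864 244.08580272750413 [[ 0.7834344  -0.62130654 -0.01444724]
 [-0.45221588 -0.55396589 -0.69901545]
 [ 0.42629958  0.55416602 -0.71496062]] [-0.41923774  0.33627882  1.20301784]
```

View pics/top0.png

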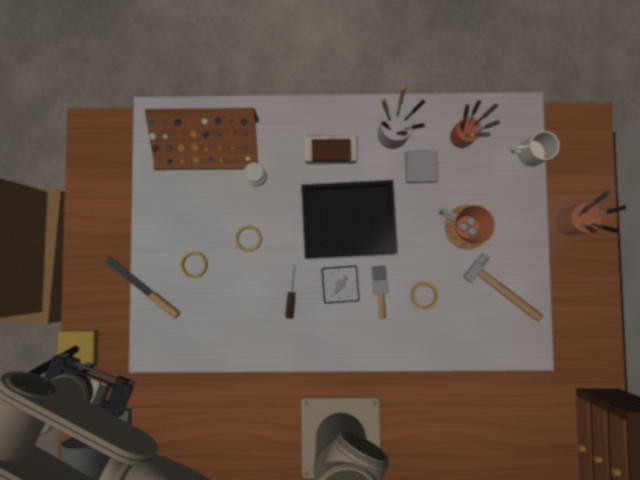

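View pics/side0.png

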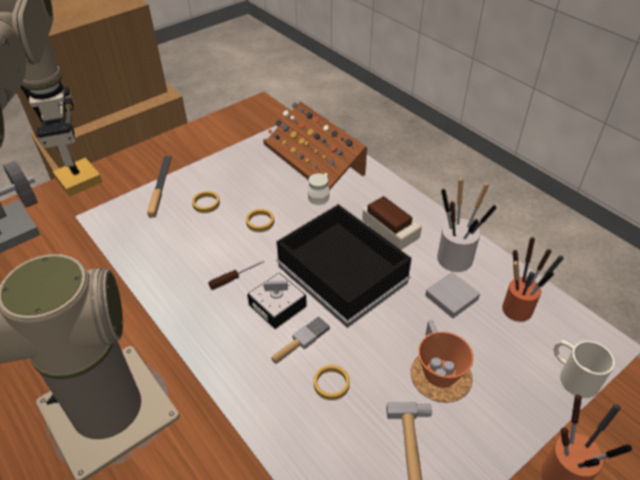

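The pictures show three bangles, at top-view pixels (194,264), (249,238) and (424,295). The cup is at (472,225) with its handle towards (447,214), the tub at (349,219) and the timer at (340,285) with the key diagonal. Next I measure them.

```bash
cat > h.py <<'E'
import numpy as np, cv2
from scipy.spatial.transform import Rotation as Rot
from plant import robot
def cam(n):
    c=robot.read_camera(n); c['f']=240/np.tan(np.radians(c['vertical_fov']/2)); return c
def ray(c,p):
    d=c['R'].T@np.array([(p[0]-c['cx'])/c['f'],(p[1]-c['cy'])/c['f'],1.]); return -c['R'].T@c['t'],d/np.linalg.norm(d)
def onz(c,p,z):
    o,d=ray(c,p); return o+d*(z-o[2])/d[2]
def proj(c,X):
    v=c['R']@np.asarray(X,float)+c['t']; return v[:2]/v[2]*c['f']+[c['cx'],c['cy']]
def tri(c1,p1,c2,p2):
    o1,d1=ray(c1,p1);o2,d2=ray(c2,p2)
    s=np.linalg.lstsq(np.c_[d1,-d2],o2-o1,rcond=None)[0]
    a,b=o1+s[0]*d1,o2+s[1]*d2; return (a+b)/2,np.linalg.norm(a-b)
def blobs(c,lo,hi,amin=40):
    m=cv2.inRange(cv2.cvtColor(c['frame'],cv2.COLOR_RGB2HSV),lo,hi)
    k,l,s,ce=cv2.connectedComponentsWithStats(m)
    return [(ce[i].round(1),s[i]) for i in range(1,k) if s[i][4]>=amin],l
def go(xyz,yaw=None):
    """yaw: angle of tool y (closing line) in world, mod pi; prints cm deltas in the tool axes, and twist"""
    s=robot.read_state();R=Rot.from_rotvec(s['orientation']).as_matrix()
    print('delta cm',((np.asarray(xyz)-s['tool_pos'])@R*100).round(2),end=' ')
    if yaw is not None:
        a=np.arctan2(R[1,1],R[0,1]); d=(yaw-a+np.pi/2)%np.pi-np.pi/2
        print('twist',round(-d,3),'q6',s['q'][5].round(2))
    else: print()
E
python3 - <<'E'
from h import *
t,s=cam('top'),cam('side')
for n,lo,hi in(('gold',(18,90,60),(32,255,255)),('copper',(4,130,60),(14,255,255)),('dark',(0,0,0),(179,255,40))):
    for c,k in((t,'top'),(s,'side')):
        print(n,k)
        for b in blobs(c,lo,hi,60)[0]: print('  ',b[0],b[1])
for p in((194,264),(249,238),(424,295)): print(t['frame'][p[1]-14:p[1]-8,p[0]].tolist())
E
```

```text
gold top
   [247.5 238. ] [235 226  26  25 161]
   [193.3 264.1] [181 252  26  25 176]
   [424.4 295.4] [411 283  27  26 191]
   [ 78.1 344.1] [ 58 330  37  35 977]
gold side
   [ 77.1 176.3] [ 53 157  48  38 998]
   [205.5 201.2] [192 191  27  21 243]
   [259.4 219.8] [246 209  28  22 243]
   [331.  381.7] [314 366  35  33 413]
copper top
   [364.9 339.5] [   60   103   565   377 73479]
   [203.4 137.3] [ 147  109  109   60 4938]
   [463.3 131.3] [451 118  29  26 355]
   [330.1 150.3] [313 140  36  19 487]
   [474.3 224.8] [453 206  41  40 993]
   [600.6 442.2] [592 405  18  75 967]
   [618.9 446.1] [610 414  19  66 931]
   [ 61.9 438.4] [ 59 431  11  25  93]
copper side
   [177.3 273.2] [    0    92   366   388 27482]
   [  9.6 199.7] [  1 195  20  10  75]
   [389.4 212.2] [369 198  42  30 594]
   [223.  277.5] [210 271  27  14  99]
   [520.  300.4] [ 503  278   38   43 1013]
   [444.2 363.2] [ 414  333   59   68 2406]
   [ 25.3 427. ] [   0  359   75  121 5810]
   [596.4 437.6] [ 511  358  129  122 7233]
dark top
   [347.2 217.9] [ 303  181   91   77 6195]
   [ 50.5 375.1] [  10  
[... 258 characters left out ...]
 17 203]
   [ 47.6 118.6] [ 34 107  31  20 122]
   [ 55.3 131.6] [ 38 125  34  12 118]
   [446.2 202.2] [442 190  11  22  71]
   [343.4 260.5] [ 278  206  132  113 8416]
   [548.2 273.9] [539 259  22  27 104]
   [114.  304.3] [108 274  13  62 450]
   [282.7 312. ] [249 296  56  32 406]
   [604.  423.7] [587 410  30  36 115]
   [618.5 450.8] [607 446  24  11 131]
   [590.1 462.6] [579 459  19   7  77]
[[130, 125, 119], [129, 117, 98], [130, 111, 72], [127, 107, 67], [123, 111, 93], [127, 123, 117]]
[[133, 127, 119], [129, 115, 93], [128, 106, 65], [121, 101, 62], [116, 105, 89], [126, 122, 117]]
[[125, 117, 110], [122, 106, 84], [126, 103, 63], [126, 105, 71], [121, 109, 95], [125, 119, 115]]
```

```bash
python3 - <<'E'
from h import *
t,s=cam('top'),cam('side')
def ell(c,x,y,r):
    hsv=cv2.cvtColor(c['frame'],cv2.COLOR_RGB2HSV);m=cv2.inRange(hsv,(14,55,60),(34,255,255))
    w=np.zeros_like(m);cv2.circle(w,(int(x),int(y)),r,255,-1);m&=w
    pts=cv2.findNonZero(m);h=cv2.convexHull(pts);return cv2.fitEllipse(h)
for a,b in(((193,264),(205,201)),((248,238),(259,220)),((424,295),(331,382))):
    ea=ell(t,*a,20);eb=ell(s,*b,26);X,e=tri(t,ea[0],s,eb[0])
    print('bangle',X.round(4),'gap',e.round(4),'top onz.01',onz(t,ea[0],.010).round(4),'side',onz(s,eb[0],.010).round(4),np.round(ea[1],1))
ims=[]
for c,(x,y,w) in((t,(340,285,60)),(s,(277,298,80)),(t,(465,222,80)),(s,(442,363,110))):
    ims.append(cv2.resize(c['frame'][y-w//2:y+w//2,x-w//2:x+w//2],(300,300),interpolation=cv2.INTER_CUBIC))
cv2.imwrite('pics/z.png',np.vstack([np.hstack(ims[:2]),np.hstack(ims[2:])])[:,:,::-1])
# tub corners: dark blob quad in both
for c,n in((t,'top'),(s,'side')):
    g=cv2.cvtColor(c['frame'],cv2.COLOR_RGB2HSV)[:,:,2];m=(g<60).astype('u1')if 0 else (g<60).astype(np.uint8)
    k,l,st,ce=cv2.connectedComponentsWithStats(m);i=l[219,349] if n=='top' else l[260,343]
    h=cv2.convexHull(cv2.findNonZero((l==i).astype(np.uint8)));q=cv2.approxPolyDP(h,6,True)[:,0]
    print(n,q.tolist()); print([onz(c,p,.097)[:2].round(3).tolist() for p in q])
E
```

```text
bangle [0.4837 0.4137 0.0098] gap 0.0043 top onz.01 [0.4819 0.4148 0.01  ] side [0.4853 0.4123 0.01  ] [26.6 27. ]
bangle [0.5573 0.2576 0.0097] gap 0.0038 top onz.01 [0.5557 0.2585 0.01  ] side [0.5588 0.2562 0.01  ] [26.5 26.7]
bangle [ 0.3906 -0.2427  0.0116] gap 0.003 top onz.01 [ 0.3893 -0.2422  0.01  ] side [ 0.3926 -0.2427  0.01  ] [27.  27.8]
top [[395, 252], [306, 257], [302, 185], [392, 181]]
[[0.509, -0.149], [0.498, 0.089], [0.693, 0.098], [0.701, -0.145]]
side [[408, 271], [347, 319], [279, 259], [277, 242], [339, 206], [406, 255]]
[[0.673, -0.174], [0.479, -0.189], [0.47, 0.039], [0.499, 0.086], [0.694, 0.09], [0.704, -0.136]]
```

View pics/z.png

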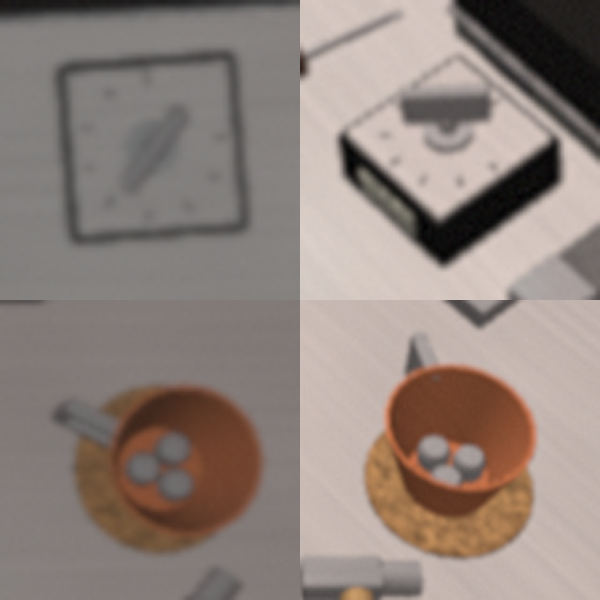

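The zoom shows the cup with its handle pointing up-left, three castings standing inside, and the key wing in both views. Measured bangle heights of about 10 mm match mid-ring. Next come the cup, key and mat.

```bash
python3 - <<'E'
from h import *
t,s=cam('top'),cam('side')
P=lambda n,a,b:print(n,(lambda r:(r[0].round(4),r[1].round(4)))(tri(t,a,s,b)))
P('rim',(475.1,224.7),(446,355.7)); P('handle end',(441.5,212.1),(430.3,322.7))
P('key a',(346,277.4),(287.7,282.5));P('key b',(336,292.6),(264.5,282.8))
P('key mid',(341,285),(276.1,282.6))
for p in((346,277.4),(336,292.6)):print('top z.09',onz(t,p,.09).round(4))
for p in((287.7,282.5),(264.5,282.8)):print('side z.09',onz(s,p,.09).round(4))
print('rim z.079',onz(t,(475.1,224.7),.079).round(4),onz(s,(446,355.7),.079).round(4))
print('handle z.07',onz(t,(441.5,212.1),.07).round(4),onz(s,(430.3,322.7),.07).round(4))
def ell(c,box,lo,hi):
    x0,y0,x1,y1=box;m=cv2.inRange(cv2.cvtColor(c['frame'][y0:y1,x0:x1],cv2.COLOR_RGB2HSV),lo,hi)
    k,l,st,ce=cv2.connectedComponentsWithStats(m);i=1+st[1:,4].argmax();e=cv2.fitEllipse(cv2.convexHull(cv2.findNonZero((l==i).astype(np.uint8))));return (e[0][0]+x0,e[0][1]+y0),e[1]
c1=ell(t,(420,190,510,260),(3,120,30),(14,255,255));print('copper top ell',c1)
m1=onz(t,(445+0,225+0),.004)
# mat centre: from visible left/bottom extents
for c,x,y in((t,467,222),(s,448,365)):
    f=c['frame'];m=cv2.inRange(cv2.cvtColor(f,cv2.COLOR_RGB2HSV),(13,60,30),(24,255,255));w=np.zeros_like(m);cv2.circle(w,(x,y+8),48,255,-1);m&=w
    k,l,st,ce=cv2.connectedComponentsWithStats(m)
    m=(l==1+st[1:,4].argmax()).astype(np.uint8)
    pts=cv2.convexHull(cv2.findNonZero(m))[:,0].astype(float)
    G=np.array([onz(c,p,.004)[:2] for p in pts])
    # circle of radius .065 : robust fit
    from scipy.optimize import least_squares
    r=least_squares(lambda v:np.hypot(*(G-v).T)-.065,G.mean(0),loss='soft_l1',f_scale=.002);print('mat',r.x.round(4),np.abs(r.fun).max().round(4))
E
```

```text
rim (array([ 0.5836, -0.3722,  0.0762]), np.float64(0.0028))
handle end (array([ 0.6235, -0.2875,  0.0637]), np.float64(0.0109))
key a (array([ 0.4455, -0.0202,  0.0856]), np.float64(0.0077))
key b (array([0.404 , 0.008 , 0.0897]), np.float64(0.0049))
key mid (array([ 0.4247, -0.0061,  0.0878]), np.float64(0.0063))
top z.09 [ 0.4424 -0.0179  0.09  ]
top z.09 [0.402  0.0093 0.09  ]
side z.09 [ 0.4466 -0.0255  0.09  ]
side z.09 [0.406  0.0065 0.09  ]
rim z.079 [ 0.5822 -0.3704  0.079 ] [ 0.5832 -0.3739  0.079 ]
handle z.07 [ 0.6185 -0.2824  0.07  ] [ 0.6245 -0.293   0.07  ]
copper top ell ((469.9864692687988, 225.97221755981445), (41.29238510131836, 47.2904052734375))
mat [ 0.5847 -0.3715] 0.0184
mat [ 0.5867 -0.3708] 0.0034
```

```bash
python3 - <<'E'
from h import *
a=np.radians(68.6);u=np.array([np.cos(a),np.sin(a)])
p=np.array([.4837,.4137])+.034*u
print(p);go([*p,.029],a)
E
```

```text
[0.49610581 0.4453559 ]
delta cm [-29.99  -0.44  21.45] twist 0.001 q6 -0.09
```

>>> apply_moves:
  delta_pos:
    - [-5,-0.1,2.3]
    - [-5,-0.1,2.3]
    - [-5,-0.1,2.3]
    - [-5,-0.1,2.3]
    - [-5,0,2.3]
    - [-5,0,2.3]
    - [0,0,0]
    - [0,0,0]
  twist: [0,0,0,0,0,0,0,0]
  gripper: 3.5

```text
t: 1.4
tool_pos: [0.4963, 0.4458, 0.1055]
orientation: [-0.583, -3.086, 0.0]
force: [-1.0, -0.2, 0.3]
opening: 0.0351
gripper_force: 0.0
```

>>> apply_moves:
  delta_pos:
    - [0,0,3]
    - [0,0,3]
    - [0,0,1.6]
    - [0,0,0]
  twist: [0,0,0,0]

```text
t: 1.9
tool_pos: [0.4951, 0.446, 0.0289]
orientation: [-0.58, -3.086, 0.002]
force: [0.3, 0.1, 0.2]
opening: 0.035
gripper_force: 0.0
```

>>> apply_moves:
  delta_pos:
    - [0,0,0]
    - [0,0,0]
    - [0,0,0]
    - [0,0,-3]
    - [0,0,-5]
    - [0,0,-5]
  twist: [0,0,0,0,0,0]
  gripper: 0
  squeeze: 35

```text
t: 2.65
tool_pos: [0.496, 0.4454, 0.1604]
orientation: [-0.582, -3.086, 0.002]
force: [0.8, 0.7, -2.7]
opening: 0.0079
gripper_force: 34.5
```

```bash
python3 - <<'E'
from h import *
go([.5724,-.058,.16],np.radians(68.6)); c=cam('side');cv2.imwrite('pics/g1.png',c['frame'][100:320,80:380,::-1])
print(robot.read_state()['opening'])
E
```

```text
delta cm [-25.46 -44.09   0.07] twist 0.001 q6 -0.54
0.0074183419129669
```

View pics/g1.png

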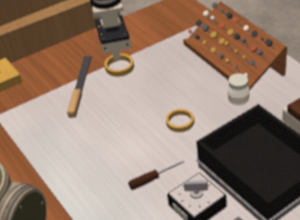

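The bangle is held, hanging from the jaws. The opening of about 8 mm matches its wall.

>>> apply_moves:
  delta_pos:
    - [-3,-5.2,0]
    - [-3,-5.2,0]
    - [-3,-5.2,0]
    - [-3,-5.2,0]
    - [-3,-5.2,0]
    - [-3,-5.2,0]
    - [-3,-5.2,0]
    - [-3,-5.2,0]
  twist: [0,0,0,0,0,0,0,0]

```text
t: 3.7
tool_pos: [0.5684, -0.031, 0.1597]
orientation: [0.582, 3.087, 0.0]
force: [0.6, -0.2, -2.3]
opening: 0.0078
gripper_force: 34.5
```

>>> apply_moves:
  delta_pos:
    - [-1.5,-2.5,0]
    - [0,0,3]
    - [0,0,3]
    - [0,0,2.2]
    - [0,0,0]
  twist: [0,0,0,0,0]

```text
t: 4.32
tool_pos: [0.5714, -0.0575, 0.0753]
orientation: [-0.582, -3.083, -0.0]
force: [0.7, 0.3, -2.3]
opening: 0.0078
gripper_force: 34.5
```

>>> apply_moves:
  delta_pos:
    - [0,0,0]
    - [0,0,0]
    - [0,0,-4]
    - [0,0,-4]
    - [0,0,0]
  twist: [0,0,0,0,0]
  gripper: 3.5

```text
t: 4.95
tool_pos: [0.5768, -0.0584, 0.1637]
orientation: [0.58, 3.077, -0.0]
force: [0.2, 0.4, -0.8]
opening: 0.0349
gripper_force: 0.0
```

```bash
python3 - <<'E'
from h import *
t,s=cam('top'),cam('side')
for c in(t,s):
    for b in blobs(c,(14,70,60),(34,255,255),60)[0]:print(b[0],b[1])
    print()
a=np.radians(68.6);u=np.array([np.cos(a),np.sin(a)])
p=np.array([.5573,.2576])+.034*u
go([*p,.157],a)
a=np.radians(90);p=np.array([.5573,.2576])+.034*np.array([0,1]);go([*p,.157],a)
cv2.imwrite('pics/g2.png',s['frame'][180:400,230:530,::-1])
E
```

```text
[401.6  93.5] [399  86   7  18  64]
[181.1 147. ] [177 143   9   9  68]
[ 44.9 261. ] [   0  189   62  135 1888]
[454.6 235.7] [445 219  30  30 272]
[247.6 238. ] [235 225  27  27 213]
[367.6 243.6] [357 234  25  16 144]
[511. 296.] [479 270  64  51 583]
[424.1 295.4] [411 282  27  27 244]
[163.4 304.5] [149 292  30  26 280]
[381.2 301.8] [378 294   8  16  88]
[ 77.2 348.3] [  56  330   43   39 1352]
[581.3 448. ] [577 444  10   9  74]
[597.4 458.9] [592 455  11   9  84]
[616.  471.9] [611 467  11  10  91]
[ 28.  478.5] [  0 478  57   2 114]

[10.1  8.7] [  0   0  23  24 375]
[92.7 30.5] [  22    0  140   68 7611]
[238.   93.4] [228  81  18  29 106]
[ 80.7 171. ] [  57  151   55   47 1333]
[459.7 190.8] [457 178   7  27 132]
[342.7 188.9] [324 181  40  13 145]
[481.5 194.7] [475 182  14  27 142]
[154.  202.4] [147 188  14  29 242]
[259.6 219.7] [246 209  28  23 352]
[ 40.8 285.2] [   1  256   81   59 3472]
[515.7 269.1] [513 260   6  20  81]
[348. 281.] [329 271  35  28 421]
[110.4 331.4] [105 317   9  31  76]
[ 54.5 339.1] [ 31 330  54  30  79]
[285.3 350.6] [272 339  28  24 249]
[439.6 385.1] [ 411  358   61   44 1074]
[331.2 381.8] [313 365  37  35 556]
[411.  447.5] [401 413  21  67 797]

delta cm [13.05 32.17  0.19] twist 0.001 q6 -1.39
delta cm [14.29 31.94  0.18] twist -0.373 q6 -1.39
```

View pics/g2.png

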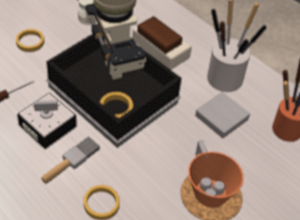

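The first bangle lies in the tub at about side pixel (348,281), and the second one has not moved.

>>> apply_moves:
  delta_pos:
    - [2,5.3,0]
    - [2,5.3,0]
    - [2,5.3,0]
    - [2,5.3,0]
    - [2.5,5.4,1]
    - [2.55,5.57,2]
    - [0,0,0]
    - [0,0,0]
  twist: [0,0,0,0,0,0,0,0]

```text
t: 6.05
tool_pos: [0.5683, 0.2871, 0.1269]
orientation: [-0.58, -3.086, 0.003]
force: [0.3, -0.5, -0.3]
opening: 0.0348
gripper_force: 0.0
```

>>> apply_moves:
  delta_pos:
    - [0,0,4]
    - [0,0,4]
    - [0,0,2.0]
    - [0,0,0]
  twist: [0,0,0,0]

```text
t: 6.55
tool_pos: [0.5695, 0.2862, 0.028]
orientation: [-0.585, -3.087, 0.001]
force: [-0.2, 0.6, -0.2]
opening: 0.0349
gripper_force: 0.0
```

>>> apply_moves:
  delta_pos:
    - [0,0,0]
    - [0,0,0]
    - [0,0,0]
    - [0,0,-3]
    - [0,0,-5]
    - [0,0,-5]
  twist: [0,0,0,0,0,0]
  gripper: 0

```text
t: 7.3
tool_pos: [0.5684, 0.2873, 0.159]
orientation: [-0.582, -3.086, 0.001]
force: [0.5, 0.5, -1.9]
opening: 0.0068
gripper_force: 34.3
```

```bash
python3 - <<'E'
from h import *
s=cam('side');X=onz(s,(347,281),.051);print(X)
go([.650,-.058,.16],np.radians(68.6))
E
```

```text
[ 0.57459916 -0.08055464  0.051     ]
delta cm [-19.89 -29.48   0.76] twist 0.001 q6 -0.81
```

>>> apply_moves:
  delta_pos:
    - [-3.4,-4.9,0]
    - [-3.4,-4.9,0]
    - [-3.4,-4.9,0]
    - [-3.4,-4.9,0]
    - [-3.4,-4.9,0]
    - [-3.4,-4.8,0]
    - [0,0,0]
    - [0,0,0]
  twist: [0,0,0,0,0,0,0,0]

```text
t: 8.35
tool_pos: [0.6519, -0.0594, 0.1576]
orientation: [-0.583, -3.086, -0.001]
force: [0.5, -0.5, -2.8]
opening: 0.0068
gripper_force: 34.3
```

>>> apply_moves:
  delta_pos:
    - [0,0,3]
    - [0,0,3]
    - [0,0,2.2]
    - [0,0,0]
  twist: [0,0,0,0]

```text
t: 8.85
tool_pos: [0.651, -0.0582, 0.0742]
orientation: [-0.579, -3.084, -0.0]
force: [-0.3, -0.1, -1.1]
opening: 0.0071
gripper_force: 35.0
```

>>> apply_moves:
  delta_pos:
    - [0,0,0]
    - [0,0,0]
    - [0,0,-4]
    - [0,0,-4]
    - [0,0,0]
  twist: [0,0,0,0,0]
  gripper: 3.5

```text
t: 9.48
tool_pos: [0.6558, -0.0604, 0.1629]
orientation: [0.581, 3.077, 0.0]
force: [-0.2, -0.6, -0.2]
opening: 0.0349
gripper_force: 0.0
```

```bash
python3 - <<'E'
from h import *
t,s=cam('top'),cam('side')
for c,b in((t,(300,170,520,320)),(s,(240,200,500,420))):
    for q in blobs(c,(14,70,60),(34,255,255),60)[0]:
        if b[0]<q[0][0]<b[2] and b[1]<q[0][1]<b[3]: print(q[0],q[1][:4],q[1][4],onz(c,q[0],.01)[:2].round(3),onz(c,q[0],.051)[:2].round(3))
    print()
a=np.radians(68.6);u=np.array([np.cos(a),np.sin(a)])
go([*(np.array([.391,-.2425])+.034*u),.157],a)
E
```

```text
[370.  227.9] [357 202  29  48] 553 [ 0.582 -0.092] [ 0.578 -0.088]
[454.5 235.6] [445 219  29  30] 275 [ 0.558 -0.332] [ 0.555 -0.321]
[511.1 296. ] [479 270  64  51] 587 [ 0.385 -0.487] [ 0.388 -0.472]
[424.  295.3] [411 282  27  27] 245 [ 0.389 -0.242] [ 0.391 -0.233]

[359.8 273.4] [329 255  60  44] 895 [ 0.639 -0.056] [ 0.613 -0.082]
[285.5 350.5] [272 339  28  24] 250 [ 0.365 -0.121] [ 0.35  -0.145]
[439.6 385.3] [411 358  61  44] 1067 [ 0.561 -0.39 ] [ 0.539 -0.403]
[331.2 381.7] [313 365  37  35] 555 [ 0.393 -0.243] [ 0.377 -0.262]

delta cm [ 1.775e+01 -2.316e+01  1.000e-02] twist 0.001 q6 -1.37
```

>>> apply_moves:
  delta_pos:
    - [3.5,-4.6,0]
    - [3.5,-4.6,0]
    - [3.5,-4.6,0]
    - [3.6,-4.7,0]
    - [3.6,-4.7,3]
    - [0,0,0]
    - [0,0,0]
  twist: [0,0,0,0,0,0,0]

```text
t: 10.45
tool_pos: [0.4058, -0.2094, 0.1276]
orientation: [-0.584, -3.086, -0.001]
force: [0.4, -0.2, 0.3]
opening: 0.035
gripper_force: 0.0
```

>>> apply_moves:
  delta_pos:
    - [0,0,4]
    - [0,0,4]
    - [0,0,2.0]
    - [0,0,0]
  twist: [0,0,0,0]

```text
t: 10.95
tool_pos: [0.407, -0.2087, 0.0275]
orientation: [-0.579, -3.087, -0.001]
force: [-0.4, -0.3, -0.1]
opening: 0.0346
gripper_force: 0.0
```

>>> apply_moves:
  delta_pos:
    - [0,0,0]
    - [0,0,0]
    - [0,0,0]
    - [0,0,-3]
    - [0,0,-5]
    - [0,0,-5]
  twist: [0,0,0,0,0,0]
  gripper: 0

```text
t: 11.7
tool_pos: [0.4053, -0.2091, 0.1591]
orientation: [-0.582, -3.086, -0.001]
force: [0.1, -0.1, -2.2]
opening: 0.0067
gripper_force: 34.5
```

```bash
python3 - <<'E'
from h import *
go([.612,-.055,.16],np.radians(68.6))
E
```

```text
delta cm [-13.63  21.88  -0.1 ] twist 0.001 q6 -1.79
```

>>> apply_moves:
  delta_pos:
    - [-2.7,4.4,0]
    - [-2.7,4.4,0]
    - [-2.7,4.4,0]
    - [-2.7,4.4,0]
    - [-2.8,4.3,0]
    - [0,0,0]
    - [0,0,3.2]
    - [0,0,3]
  twist: [0,0,0,0,0,0,0,0]

```text
t: 12.7
tool_pos: [0.6119, -0.0555, 0.0954]
orientation: [0.582, 3.087, -0.0]
force: [-0.3, 1.0, -2.3]
opening: 0.0066
gripper_force: 34.5
```

>>> apply_moves:
  delta_pos:
    - [0,0,0]
    - [0,0,0]
  twist: [0,0]

```text
t: 12.95
tool_pos: [0.6126, -0.0555, 0.0973]
orientation: [0.583, 3.086, -0.0]
force: [0.6, 0.3, -1.3]
opening: 0.0072
gripper_force: 34.5
```

>>> apply_moves:
  delta_pos:
    - [0,0,0]
    - [0,0,0]
    - [0,0,-4]
    - [0,0,-4]
    - [0,0,0]
  twist: [0,0,0,0,0]
  gripper: 4

```text
t: 13.58
tool_pos: [0.6154, -0.0556, 0.1817]
orientation: [0.58, 3.078, 0.0]
force: [0.5, -0.5, -0.4]
opening: 0.0397
gripper_force: 0.0
```

```bash
python3 - <<'E'
from h import *
t,s=cam('top'),cam('side')
cv2.imwrite('pics/g3.png',cv2.resize(np.hstack([s['frame'][180:420,240:500],t['frame'][140:380,290:550]]),None,fx=1.5,fy=1.5)[:,:,::-1])
a=np.radians(64.7);u=np.array([np.cos(a),np.sin(a)])
p=np.array([.583,-.372])+.080*u
print(p);go([*p,.16],a+np.pi/2);go([*p,.16],a-np.pi/2+.001)
E
```

```text
[ 0.61718863 -0.2996734 ]
delta cm [ -9.3  -22.62   1.71] twist -1.502 q6 -1.37
delta cm [ -9.3  -22.62   1.71] twist -1.503 q6 -1.37
```

View pics/g3.png

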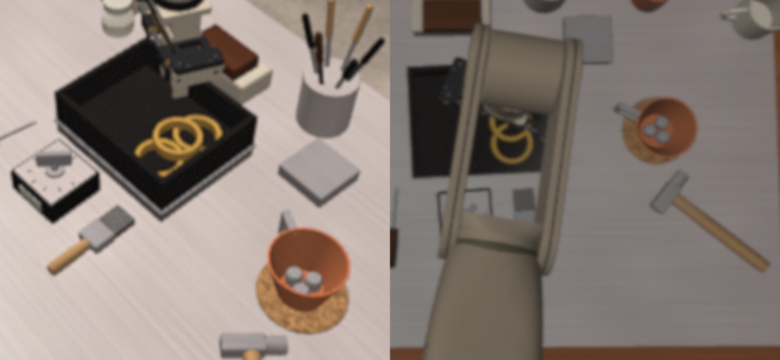

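All three bangles are in the tub and the cup is still in place. I move over the handle and turn the jaws by +1.64, which keeps joint 6 in range.

>>> apply_moves:
  delta_pos:
    - [-2.3,-5.6,0]
    - [-2.3,-5.7,0]
    - [-2.3,-5.7,0]
    - [-2.4,-5.6,0]
    - [0,0,0]
    - [0,0,0]
    - [0,0,0]
    - [0,0,0]
  twist: [0,0,0,0,0.18,0.18,0.18,0.18]

```text
t: 14.68
tool_pos: [0.6157, -0.299, 0.1737]
orientation: [-1.639, -2.676, 0.0]
force: [-0.3, -0.0, -0.7]
opening: 0.0403
gripper_force: 0.0
```

>>> apply_moves:
  delta_pos:
    - [0,0,1]
    - [0,0,2]
    - [0,0,2]
    - [0,0,0]
    - [0,0,0]
    - [0,0,0]
  twist: [0.18,0.18,0.18,0.18,0.18,0.02]

```text
t: 15.42
tool_pos: [0.6158, -0.2989, 0.1241]
orientation: [-2.652, -1.679, 0.002]
force: [0.9, -0.1, 0.5]
opening: 0.04
gripper_force: 0.0
```

```bash
python3 - <<'E'
from h import *
t,s=cam('top'),cam('side')
cv2.imwrite('pics/g4.png',cv2.resize(np.hstack([s['frame'][270:430,370:510],t['frame'][160:320,390:530]]),None,fx=2.5,fy=2.5)[:,:,::-1])
a=np.radians(64.7);u=np.array([np.cos(a),np.sin(a)])
p=np.array([.583,-.372])+.080*u
go([*p,.060],a+np.pi/2)
E
```

```text
delta cm [-0.01  0.13  6.49] twist 0.003 q6 -0.09
```

View pics/g4.png

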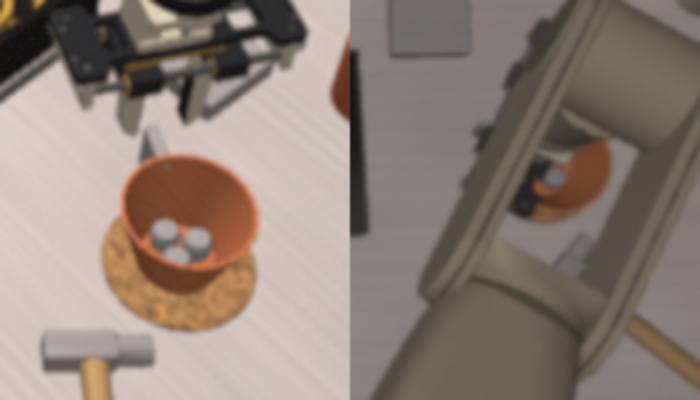

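The fingers straddle the handle, which sits midway between the tips in the side view. I go down and grip it firmly.

>>> apply_moves:
  delta_pos:
    - [0,0,2.4]
    - [0,0,2]
    - [0,0,2]
    - [0,0,0]
    - [0,0,0]
  twist: [0,0,0,0,0]

```text
t: 16.15
tool_pos: [0.6169, -0.2996, 0.0624]
orientation: [2.654, 1.681, 0.0]
force: [-0.4, 0.3, 0.5]
opening: 0.04
gripper_force: 0.0
```

>>> apply_moves:
  delta_pos:
    - [0,0,0]
    - [0,0,0]
    - [0,0,0]
    - [0,0,0]
    - [0,0,-0.5]
    - [0,0,-1]
    - [0,0,-1]
    - [0,0,0]
  twist: [0,0,0,0,0,0,0,0]
  gripper: 0
  squeeze: 60

```text
t: 17.15
tool_pos: [0.6175, -0.2999, 0.0888]
orientation: [2.652, 1.679, 0.002]
force: [-0.8, 0.5, -3.6]
opening: 0.0114
gripper_force: 60.0
```

```bash
python3 - <<'E'
from h import *
t,s=cam('top'),cam('side')
cv2.imwrite('pics/g5.png',cv2.resize(s['frame'][250:430,350:530],None,fx=2.5,fy=2.5)[:,:,::-1])
st=robot.read_state();print(st['wrist_torque'],st['force'],Rot.from_rotvec(st['orientation']).as_matrix().round(3),st['q'])
E
```

```text
[ 0.16978424 -0.00135422  0.00268613] [-0.01493838  0.92440812 -3.8132695 ] [[ 0.428  0.904  0.   ]
 [ 0.904 -0.428 -0.   ]
 [-0.     0.    -1.   ]] [-5.26758075e-01  4.69151661e-01  1.37287312e+00  5.51443309e-06
  1.29913709e+00 -8.47453232e-02]
```

View pics/g5.png

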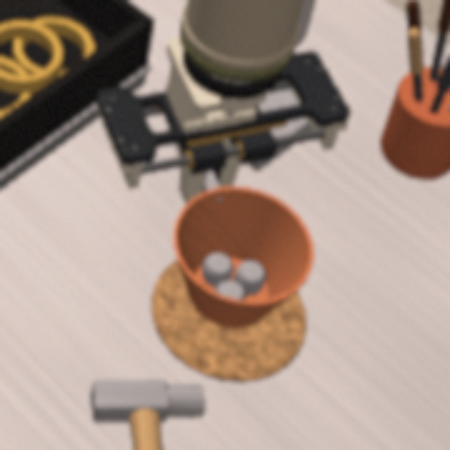

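The cup is held upright with the castings in it, and tool +x points out along the handle. I lift it, carry it over the tub and square it up.

>>> apply_moves:
  delta_pos:
    - [0,0,-1.5]
    - [0,0,-2.5]
    - [0,0,-3]
    - [0,0,-3]
    - [0,0,-3]
    - [0,0,-2]
    - [0,0,-1]
    - [0,0,0]
  twist: [0,0,0,0,0,0,0,0]

```text
t: 18.25
tool_pos: [0.6168, -0.2995, 0.2473]
orientation: [2.654, 1.68, 0.0]
force: [0.5, 0.1, -3.8]
opening: 0.0112
gripper_force: 60.0
```

>>> apply_moves:
  delta_pos:
    - [2,-1.1,0]
    - [3.5,-1.9,0]
    - [4.5,-2.4,0]
    - [5,-2.6,0]
    - [5,-2.6,0]
    - [5,-2.6,0]
    - [4.2,-2.4,0]
    - [3,-1.6,0]
  twist: [0,0,0,0,0,0,0,0]

```text
t: 19.25
tool_pos: [0.5973, 0.0685, 0.2455]
orientation: [-2.651, -1.682, 0.002]
force: [0.8, 0.4, -3.4]
opening: 0.0113
gripper_force: 60.0
```

>>> apply_moves:
  delta_pos:
    - [0,0,0]
    - [0,0,0]
    - [0,0,0]
    - [0,0,0]
    - [0,0,0]
    - [0,0,0]
  twist: [-0.08,-0.12,-0.12,-0.1,-0.06,0]

```text
t: 20.0
tool_pos: [0.5979, 0.066, 0.2456]
orientation: [-2.177, -2.262, 0.002]
force: [0.2, -0.0, -3.4]
opening: 0.0114
gripper_force: 60.0
```

```bash
python3 - <<'E'
from h import *
s=cam('side')
cv2.imwrite('pics/g6.png',cv2.resize(s['frame'][100:360,200:520],None,fx=2,fy=2)[:,:,::-1])
st=robot.read_state();print(st['tool_pos'],st['wrist_torque'],st['force'],Rot.from_rotvec(st['orientation']).as_matrix().round(3),st['q'])
E
```

```text
[0.59801449 0.06592619 0.24582994] [ 0.17031377  0.02279342 -0.01257179] [ 1.29516092  0.72048331 -3.54611167] [[-0.037  0.999 -0.002]
 [ 0.999  0.037  0.   ]
 [ 0.    -0.002 -1.   ]] [ 2.44728557e-02  1.35645076e-01  1.47849902e+00  2.06697331e-04
  1.52936457e+00 -1.27772387e-02]
```

View pics/g6.png

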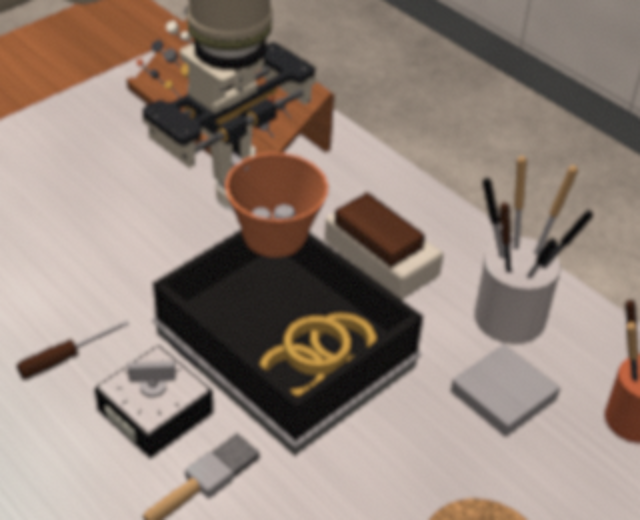

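The cup is upright over the tub's free end. I loosen the grip in steps so that it pivots mouth-down.

>>> apply_moves:
  delta_pos:
    - [0,0,0]
    - [0,0,0]
  twist: [0,0]
  squeeze: 20

```text
t: 20.3
tool_pos: [0.5987, 0.0654, 0.2467]
orientation: [-2.179, -2.262, 0.0]
force: [-0.1, 2.9, -4.5]
opening: 0.0117
gripper_force: 21.6
```

>>> apply_moves:
  delta_pos:
    - [0,0,0]
    - [0,0,0]
  twist: [0,0]
  squeeze: 12

```text
t: 20.55
tool_pos: [0.5989, 0.0651, 0.247]
orientation: [2.179, 2.263, -0.0]
force: [-1.0, 0.1, -3.6]
opening: 0.0118
gripper_force: 13.9
```

```bash
python3 - <<'E'
from h import *
s=cam('side')
cv2.imwrite('pics/g7.png',s['frame'][150:340,250:480,::-1])
st=robot.read_state();print(st['wrist_torque'],st['force'])
E
```

```text
[ 0.01976863 -0.02132035 -0.04001007] [-0.23466004  0.40040659 -3.85380205]
```

View pics/g7.png

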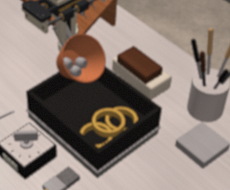

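The cup has swung to about 80°, with the castings still inside at pixel (72,65) of the crop. I lower its foot side onto the +y wall to tip it further.

>>> apply_moves:
  delta_pos:
    - [0,0,1]
    - [0,0,1]
    - [0,0,0.5]
    - [0,0,0.5]
    - [0,0,0.5]
    - [0,0,0.5]
    - [0,0,0]
  twist: [0,0,0,0,0,0,0]
  squeeze: 10

```text
t: 21.48
tool_pos: [0.5986, 0.0652, 0.2064]
orientation: [-2.178, -2.263, 0.001]
force: [0.7, -0.2, -3.7]
opening: 0.0119
gripper_force: 12.0
```

```bash
python3 - <<'E'
from h import *
s=cam('side')
cv2.imwrite('pics/g8.png',cv2.resize(s['frame'][170:340,250:430],None,fx=2,fy=2)[:,:,::-1])
st=robot.read_state();print(st['wrist_torque'],st['force'],st['tool_pos'])
E
```

```text
[-0.00085115  0.065894   -0.01633923] [-0.37691734 -0.31071608 -2.31542708] [0.59879989 0.06526182 0.20681764]
```

View pics/g8.png

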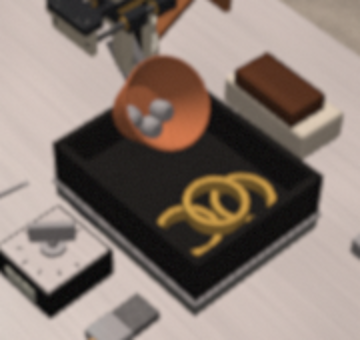

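>>> apply_moves:
  delta_pos:
    - [0,0,0.4]
    - [0,0,0.4]
    - [0,0,0.4]
    - [0,0,0.4]
    - [0,0,0]
  twist: [0,0,0,0,0]
  squeeze: 8

```text
t: 22.15
tool_pos: [0.5986, 0.0652, 0.1903]
orientation: [-2.178, -2.263, 0.001]
force: [-0.1, 0.5, -3.7]
opening: 0.0121
gripper_force: 10.0
```

```bash
python3 - <<'E'
from h import *
s=cam('side')
cv2.imwrite('pics/g9.png',cv2.resize(s['frame'][170:340,250:430],None,fx=2,fy=2)[:,:,::-1])
st=robot.read_state();print(st['wrist_torque'],st['force'],st['tool_pos'])
E
```

```text
[0.03897907 0.12015189 0.00452665] [ 0.63254879  0.38426688 -3.24652404] [0.5987588  0.065218   0.19070402]
```

View pics/g9.png

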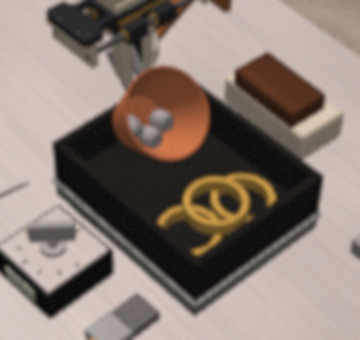

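There is no wall contact yet: the foot hangs inside the wall. I raise it, shift 1.3 cm towards +y so the wall comes under the foot end, and lower again.

>>> apply_moves:
  delta_pos:
    - [0,0,-2.5]
    - [0,0,-2.5]
    - [1.3,0,0]
    - [0,0,1]
    - [0,0,1]
    - [0,0,0.5]
    - [0,0,0.5]
    - [0,0,0.5]
  twist: [0,0,0,0,0,0,0,0]

```text
t: 23.2
tool_pos: [0.5985, 0.0781, 0.2056]
orientation: [-2.179, -2.263, 0.0]
force: [0.2, -0.5, -3.7]
opening: 0.0119
gripper_force: 9.3
```

```bash
python3 - <<'E'
from h import *
s=cam('side')
cv2.imwrite('pics/g10.png',cv2.resize(s['frame'][150:340,250:430],None,fx=2,fy=2)[:,:,::-1])
st=robot.read_state();print(st['wrist_torque'],st['force'],st['tool_pos'])
E
```

```text
[ 0.06712977  0.13347812 -0.00987519] [-0.93539265 -0.80400071 -4.19628862] [0.59815871 0.0780954  0.20488873]
```

View pics/g10.png

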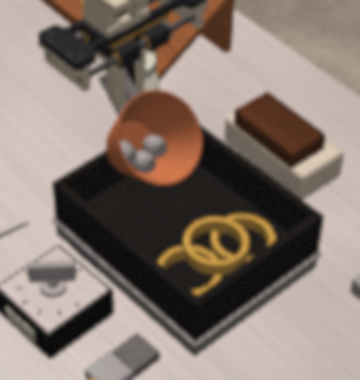

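The mouth faces out at perhaps 60°. Pad friction is holding it short of hanging freely, and the castings rest inside at about (145,150) in the crop. I raise it and reduce the grip, then measure the tilt numerically from the rim.

>>> apply_moves:
  delta_pos:
    - [-1,0,-2]
    - [-1,0,-1.5]
    - [0,0,0]
    - [0,0,0]
    - [0,0,0]
  twist: [0,0,0,0,0]
  squeeze: 5

```text
t: 23.88
tool_pos: [0.5988, 0.0584, 0.2403]
orientation: [-2.178, -2.263, 0.001]
force: [-0.2, -0.4, -3.7]
opening: 0.0119
gripper_force: 5.8
```

```bash
cat >> h.py <<'E'
def cup(box=(250,100,470,380)):
    """cup held in the jaws: rim centre from side view on the vertical plane through the handle; tilt, avg force, castings seen"""
    F=[];
    for _ in range(4):
        s=cam('side');F.append(robot.read_state()['force'])
    st=robot.read_state();R=Rot.from_rotvec(st['orientation']).as_matrix();u,n=R[:,0],R[:,1]
    x0,y0,x1,y1=box;hsv=cv2.cvtColor(s['frame'][y0:y1,x0:x1],cv2.COLOR_RGB2HSV)
    m=cv2.inRange(hsv,(3,115,40),(13,255,255));m=cv2.morphologyEx(m,cv2.MORPH_OPEN,np.ones((3,3)))
    k,l,sta,ce=cv2.connectedComponentsWithStats(m);best=[i for i in range(1,k) if sta[i][4]>300]
    for i in best:
        h=cv2.convexHull(cv2.findNonZero((l==i).astype(np.uint8)));e=cv2.fitEllipse(h);c=(e[0][0]+x0,e[0][1]+y0)
        fill=np.zeros_like(m);cv2.fillConvexPoly(fill,h,1);g=(fill>0)&(hsv[:,:,1]<90)
        o,d=ray(s,c);p=st['tool_pos']+.006*R[:,2];X=o+d*((p-o)@n)/(d@n);v=X-p;a=np.degrees(np.arctan2(v[2],v@u))%360
        print('blob',np.round(c,1),'axes',np.round(e[1],1),'rim rel out/up mm',(1e3*v@u).round(1),(1e3*v[2]).round(1),'tilt',round(a-162.6,1),'grey',g.sum(),'at',(np.argwhere(g).mean(0)[::-1]+[x0,y0]).round(0) if g.any() else '')
    print('F',np.mean(F,0).round(2),'tcp',st['tool_pos'].round(4),'open',st['opening'].round(4))
E
python3 -c "
from h import *
cup()"
```

```text
blob [272.4 126.3] axes [46.1 62.9] rim rel out/up mm 154.3 79.2 tilt -135.4 grey 350 at [274. 130.]
blob [347.6 167.4] axes [30.3 52.9] rim rel out/up mm -96.1 108.2 tilt -31.0 grey 278 at [348. 170.]
blob [332.6 213.9] axes [48.  49.2] rim rel out/up mm -53.2 -49.1 tilt 60.1 grey 273 at [327. 219.]
blob [389.8 213.7] axes [25.9 44. ] rim rel out/up mm -219.0 66.0 tilt 0.6 grey 1 at [388. 200.]Traceback (most recent call last):
  File "<string>", line 3, in <module>
    cup()
    ~~~^^
  File "h.py", line 42, in cup
    print('F',np.mean(F,0).round(2),'tcp',st['tool_pos'].round(4),'open',st['opening'].round(4))
                                                                         ^^^^^^^^^^^^^^^^^^^
AttributeError: 'float' object has no attribute 'round'
```

Measured tilt is about 60°, the natural hang. I will set the lower foot edge on the top of the +y wall and drag the handle over it in an arc so the cup tips past 100°.

>>> apply_moves:
  delta_pos:
    - [2,0,0]
    - [1.9,0,0]
    - [0,0,0]
    - [0,0,0.5]
    - [0,0,0.5]
    - [0,0,0.5]
    - [0,0,0]
  twist: [0,0,0,0,0,0,0]
  squeeze: 8

```text
t: 24.95
tool_pos: [0.5973, 0.0968, 0.225]
orientation: [-2.179, -2.262, 0.002]
force: [1.1, 0.1, -4.3]
opening: 0.0116
gripper_force: 9.6
```

```bash
sed -i "s/st\['opening'\].round(4)/round(float(st['opening']),4)/" h.py; sed -i "s/st\[4\]>300/&/; s/sta\[i\]\[4\]>300/sta[i][4]>900/" h.py; python3 -c "
from h import *
cup((290,170,400,330))"
```

```text
blob [324.8 199.9] axes [51.  70.3] rim rel out/up mm -65.1 -11.1 tilt 27.1 grey 707 at [324. 196.]
F [ 0.1  -0.39 -3.54] tcp [0.5979 0.0971 0.2263] open 0.0122
```

>>> apply_moves:
  delta_pos:
    - [0,0,0.4]
    - [0,0,0.4]
    - [0,0,0]
    - [0,0,0]
  twist: [0,0,0,0]

```text
t: 25.65
tool_pos: [0.5977, 0.0972, 0.2179]
orientation: [-2.179, -2.263, 0.0]
force: [-1.0, -0.1, -3.7]
opening: 0.012
gripper_force: 9.6
```

```bash
python3 -c "
from h import *
cup((290,170,342,330))"
```

```text
blob [321.4 212.3] axes [46. 48.] rim rel out/up mm -53.3 -48.8 tilt 59.8 grey 259 at [315. 217.]
F [-0.01  0.21 -3.78] tcp [0.5978 0.0972 0.2182] open 0.0117
```

>>> apply_moves:
  delta_pos:
    - [0,0,0.3]
    - [0,0,0.3]
    - [0,0,0.3]
    - [0,0,0]
    - [0,0,0]
  twist: [0,0,0,0,0]

```text
t: 26.48
tool_pos: [0.5977, 0.0972, 0.209]
orientation: [2.179, 2.263, -0.0]
force: [-1.2, -0.6, -4.0]
opening: 0.0122
gripper_force: 9.6
```

```bash
python3 -c "
from h import *
cup((290,170,342,330))"
```

```text
blob [321.3 215.3] axes [46.1 47.9] rim rel out/up mm -53.0 -49.5 tilt 60.5 grey 257 at [315. 220.]
F [-0.21  0.2  -3.96] tcp [0.5978 0.0972 0.2091] open 0.0119
```

No contact, so the foot edge must hang about 20 mm inside the pinch line, which is already inside the wall. I raise it, go 1.4 cm further out and lower again.

>>> apply_moves:
  delta_pos:
    - [0,0,-1.5]
    - [0,0,-1.5]
    - [1.5,0,0]
    - [0,0,0.5]
    - [0,0,0.5]
    - [0,0,0.5]
    - [0,0,0.3]
    - [0,0,0]
  twist: [0,0,0,0,0,0,0,0]

```text
t: 27.68
tool_pos: [0.5969, 0.112, 0.2204]
orientation: [-2.179, -2.263, 0.001]
force: [-0.1, -0.3, -2.7]
opening: 0.0118
gripper_force: 9.3
```

```bash
python3 -c "
from h import *
cup((290,170,335,330))"
```

```text
blob [321.3 199.6] axes [53.4 64.8] rim rel out/up mm -68.1 -13.0 tilt 28.2 grey 515 at [314. 196.]
F [ 0.07  0.08 -3.48] tcp [0.5973 0.1122 0.2213] open 0.0116
```

>>> apply_moves:
  delta_pos:
    - [0,0,0.3]
    - [0,0,0.3]
    - [0,0,0.3]
    - [0,0,0]
    - [0,0,0]
  twist: [0,0,0,0,0]

```text
t: 28.5
tool_pos: [0.5972, 0.112, 0.2119]
orientation: [2.179, 2.263, -0.0]
force: [-0.1, -1.3, -3.1]
opening: 0.0118
gripper_force: 8.1
```

```bash
python3 -c "
from h import *
cup((280,185,335,330))"
```

```text
blob [318.  210.8] axes [46.2 47.7] rim rel out/up mm -56.3 -46.0 tilt 56.6 grey 254 at [311. 216.]
F [ 0.12 -1.1  -3.63] tcp [0.5971 0.1121 0.212 ] open 0.0118
```

>>> apply_moves:
  delta_pos:
    - [0,0,-1.5]
    - [0,0,-1.5]
    - [1.8,0,0]
    - [0,0,0.5]
    - [0,0,0.5]
    - [0,0,0.5]
    - [0,0,0.5]
    - [0,0,0]
  twist: [0,0,0,0,0,0,0,0]

```text
t: 29.7
tool_pos: [0.596, 0.1299, 0.221]
orientation: [-2.179, -2.262, 0.002]
force: [-0.6, -0.7, -3.5]
opening: 0.0119
gripper_force: 9.4
```

```bash
python3 -c "
from h import *
cup((280,185,328,330))"
```

```text
blob [314.1 204.3] axes [45. 50.] rim rel out/up mm -60.2 -45.7 tilt 54.6 grey 255 at [306. 209.]
F [ 0.01  0.07 -3.37] tcp [0.5966 0.1301 0.2223] open 0.0117
```

>>> apply_moves:
  delta_pos:
    - [0,0,0.4]
    - [0,0,0.4]
    - [0,0,0.3]
    - [0,0,0]
    - [0,0,0]
  twist: [0,0,0,0,0]

```text
t: 30.52
tool_pos: [0.5973, 0.1307, 0.2129]
orientation: [2.178, 2.263, 0.004]
force: [-2.0, 1.6, 5.2]
opening: 0.0118
gripper_force: 9.1
```

```bash
python3 -c "
from h import *
cup((280,185,328,330))"
```

```text
blob [313.2 206.9] axes [45.3 48.6] rim rel out/up mm -56.5 -47.9 tilt 57.7 grey 252 at [306. 212.]
F [-1.41  1.85  5.43] tcp [0.5972 0.1307 0.2129] open 0.0122
```

There is firm contact now: Fz is +5 and Fy is +1.9, with the wall under the foot end. I start dragging the handle over in an arc.

>>> apply_moves:
  delta_pos:
    - [-0.8,0,-0.25]
    - [-0.8,0,-0.2]
    - [-0.8,0,-0.1]
    - [-0.8,0,-0.1]
    - [0,0,0]
  twist: [0,0,0,0,0]

```text
t: 31.35
tool_pos: [0.5978, 0.0971, 0.2174]
orientation: [2.18, 2.262, -0.001]
force: [-0.6, 1.4, 2.3]
opening: 0.0118
gripper_force: 11.7
```

```bash
python3 -c "
from h import *
cup((280,185,335,330))"
```

```text
blob [316.2 213.2] axes [45.9 49.1] rim rel out/up mm -35.1 -63.9 tilt 78.6 grey 208 at [310. 214.]
F [-0.29  0.39  1.61] tcp [0.5977 0.0978 0.2174] open 0.0117
```

The tilt is now about 79° and following the arc, so I continue.

>>> apply_moves:
  delta_pos:
    - [-0.8,0,0.05]
    - [-0.8,0,0.05]
    - [-0.8,0,0.15]
    - [-0.8,0,0.15]
    - [-0.8,0,0.22]
    - [-0.8,0,0.25]
    - [0,0,0]
  twist: [0,0,0,0,0,0,0]

```text
t: 32.42
tool_pos: [0.5995, 0.0488, 0.2085]
orientation: [2.18, 2.261, -0.002]
force: [0.8, -4.3, 3.9]
opening: 0.0119
gripper_force: 9.9
```

```bash
python3 -c "
from h import *
cup((280,185,345,330))"
```

```text
blob [319.8 219.9] axes [46.2 49.4] rim rel out/up mm 0.1 -67.5 tilt 107.5 grey 292 at [323. 223.]
F [ 0.21 -3.74  3.68] tcp [0.5995 0.0497 0.2088] open 0.0119
```

>>> apply_moves:
  delta_pos:
    - [-0.8,0,0.3]
    - [-0.7,0,0.35]
    - [-0.5,0,0.3]
    - [0,0,0]
    - [0,0,0]
  twist: [0,0,0,0,0]

```text
t: 33.25
tool_pos: [0.6, 0.0299, 0.1988]
orientation: [-2.179, -2.263, 0.002]
force: [0.9, -3.3, 0.7]
opening: 0.0119
gripper_force: 8.5
```

```bash
cat >> h.py <<'E'
def greys():
    s=cam('side');hsv=cv2.cvtColor(s['frame'],cv2.COLOR_RGB2HSV)
    q=np.array([proj(s,(x,y,.06)) for x,y in((.51,.08),(.69,.085),(.69,-.135),(.515,-.14))]).astype(np.int32)
    w=np.zeros((480,640),np.uint8);cv2.fillConvexPoly(w,q,255)
    m=cv2.inRange(hsv,(0,0,75),(179,80,255))&w
    k,l,st,ce=cv2.connectedComponentsWithStats(m)
    for i in range(1,k):
        if st[i][4]>15:print('grey',ce[i].round(0),st[i][4],onz(s,ce[i],.054)[:2].round(3))
E
python3 -c "
from h import *
cup((280,185,345,330));greys()"
```

```text
blob [321.  221.5] axes [43.5 52.3] rim rel out/up mm 15.0 -59.6 tilt 121.6 grey 203 at [322. 209.]
F [ 0.71 -2.25  0.3 ] tcp [0.6001 0.0302 0.199 ] open 0.0117
grey [354. 253.] 94 [ 0.644 -0.027]
grey [332. 270.] 185 [ 0.569 -0.034]
```

Grey blobs have appeared in the tub, with areas of 94 and 185 px. I lift off the wall and check the remaining weight.

>>> apply_moves:
  delta_pos:
    - [0,0,-1]
    - [0,0,-2]
    - [0,0,-2]
    - [0,0,0]
    - [0,0,0]
    - [0,0,0]
  twist: [0,0,0,0,0,0]
  squeeze: 15

```text
t: 34.25
tool_pos: [0.5997, 0.0303, 0.2482]
orientation: [-2.178, -2.262, 0.002]
force: [-0.6, -0.4, -3.2]
opening: 0.0119
gripper_force: 15.5
```

```bash
python3 -c "
from h import *
cup((280,165,350,330));greys()
t,s=cam('top'),cam('side')
for c,n in((t,'t'),(s,'s')):cv2.imwrite('pics/m'+n+'.png',c['frame'][:,:,::-1])"
```

```text
blob [319.2 207.4] axes [45.7 51. ] rim rel out/up mm 20.7 -68.4 tilt 124.2 grey 170 at [321. 196.]
F [-0.09  0.49 -2.71] tcp [0.6    0.0303 0.2486] open 0.0123
grey [354. 253.] 93 [ 0.644 -0.027]
grey [332. 270.] 183 [ 0.569 -0.034]
```

```bash
python3 - <<'E'
from h import *
F=[]
for _ in range(12):
    s=cam('side');F.append(robot.read_state()['force'][2])
print(np.mean(F),np.std(F))
h=cv2.cvtColor(s['frame'],cv2.COLOR_RGB2HSV)
m=cv2.inRange(h,(0,0,75),(179,80,255))[258:284,318:362]
for r in m: print(''.join('#' if v else '.' for v in r))
st=robot.read_state()
a=np.radians(64.7);print(st['q'])
E
```

```text
-2.350041077649991 0.36884361387915243
................................##..........
............................................
............................................
............................................
.................######.....................
................#########...................
...............##########...................
...............##########...................
...............#########....................
.........##....#########....................
.......#######.#########....................
......#################.....................
.....##################.....................
.....##########..######.....................
.....##########...###.......................
.....##########.............................
.....###########............................
......#########.............................
......#######...............................
.......#####................................
........####................................
.........##.................................
............................................
............................................
............................................
............................................
[-3.49132962e-02  1.30741856e-01  1.47754194e+00 -1.51332274e-05
  1.53331467e+00 -7.29342547e-02]
```

The crop shows two touching castings plus the one further off, so all three are in the tub, and the held weight of 2.35 N fits an empty cup. I carry it back over the mat.

>>> apply_moves:
  delta_pos:
    - [-3,-0.2,-0.3]
    - [-5.4,-0.4,0]
    - [-6,-0.4,0]
    - [-6,-0.4,0]
    - [-6,-0.4,0]
    - [-6,-0.4,0]
    - [-5.4,-0.4,0]
    - [-3.6,-0.3,0]
  twist: [0,0,0,0,0,0,0,0]
  squeeze: 40

```text
t: 36.2
tool_pos: [0.5863, -0.3873, 0.252]
orientation: [-2.181, -2.261, 0.0]
force: [0.4, 0.3, -2.7]
opening: 0.0118
gripper_force: 40.5
```

>>> apply_moves:
  delta_pos:
    - [0,0,0]
    - [0,0,0]
    - [0,0,0]
    - [0,0,0]
  twist: [0,0,0,0]
  squeeze: 7

```text
t: 36.7
tool_pos: [0.5874, -0.3834, 0.2526]
orientation: [2.177, 2.265, 0.0]
force: [-0.3, 0.1, -2.4]
opening: 0.0122
gripper_force: 7.0
```

```bash
python3 -c "
from h import *
cup((380,200,560,460));greys();go([.585,-.385,.14])
print(Rot.from_rotvec(robot.read_state()['orientation']).as_matrix().round(3))"
```

```text
blob [521.  298.2] axes [35.  45.5] rim rel out/up mm -89.5 104.5 tilt -32.0 grey 107 at [528. 286.]
blob [453.  322.1] axes [49.4 73.4] rim rel out/up mm 16.0 -64.4 tilt 121.3 grey 299 at [457. 314.]
F [-0.14  0.13 -2.2 ] tcp [ 0.5872 -0.3841  0.2525] open 0.0118
grey [354. 253.] 97 [ 0.644 -0.026]
grey [332. 270.] 196 [ 0.568 -0.034]
delta cm [-0.07 -0.22 11.24] 
[[-0.038  0.999  0.   ]
 [ 0.999  0.038 -0.   ]
 [-0.     0.    -1.   ]]
```

>>> apply_moves:
  delta_pos:
    - [0,0,0]
    - [0,0,0]
  twist: [0,0]
  squeeze: 4

```text
t: 37.2
tool_pos: [0.587, -0.3845, 0.2522]
orientation: [-2.179, -2.263, -0.0]
force: [-0.0, 0.8, -2.2]
opening: 0.0119
gripper_force: 4.0
```

```bash
python3 -c "
from h import *
cup((400,290,500,400))"
```

```text
blob [452.4 321.6] axes [47.5 79. ] rim rel out/up mm 17.8 -63.8 tilt 123.0 grey 311 at [456. 315.]
F [ 0.19 -0.05 -2.9 ] tcp [ 0.5869 -0.3846  0.2522] open 0.0122
```

```bash
python3 -c "
from h import *
t,s=cam('top'),cam('side')
cv2.imwrite('pics/last.png',np.hstack([cv2.resize(s['frame'][230:430,360:560],(500,500),interpolation=cv2.INTER_CUBIC),cv2.resize(s['frame'][200:320,260:380],(300,300)).repeat(1,0) if 0 else np.vstack([cv2.resize(s['frame'][200:320,270:390],(300,300)),np.zeros((200,300,3),np.uint8)])])[:,:,::-1])"
```

```text
(no output)
```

View pics/last.png

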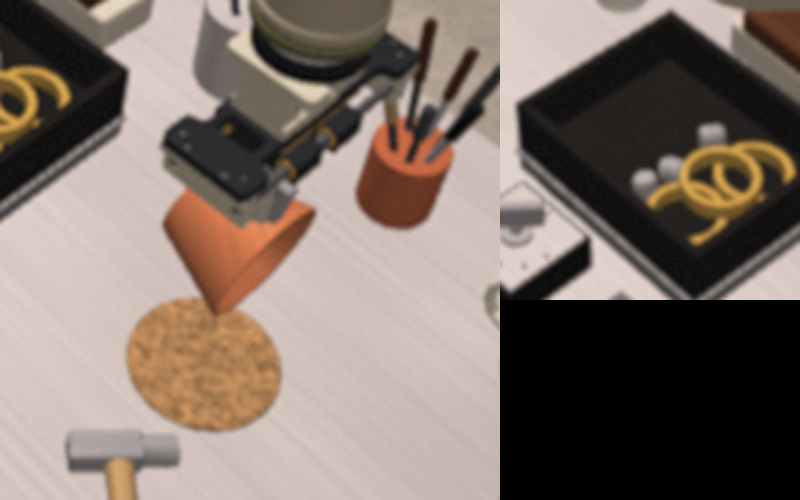

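The three castings lie in the tub beside the bangles. The cup hangs at about 120°, mouth down, over the mat centre at crop pixel (205,365). I will roll it back: set its lower rim on the bench beyond the mat and draw the handle over it.

>>> apply_moves:
  delta_pos:
    - [-4,0,0]
    - [-5.5,0,0]
    - [-5.2,0,0]
    - [0,0,4]
    - [0,0,4]
    - [0,0,2.2]
    - [0,0,0]
  twist: [0,0,0,0,0,0,0]
  squeeze: 10

```text
t: 38.38
tool_pos: [0.5916, -0.5303, 0.1475]
orientation: [-2.175, -2.26, -0.0]
force: [-0.2, 1.5, -2.4]
opening: 0.0117
gripper_force: 10.0
```

>>> apply_moves:
  delta_pos:
    - [0,0,0.3]
    - [0,0,0.3]
    - [0,0,0]
    - [0,0,0]
  twist: [0,0,0,0]

```text
t: 38.88
tool_pos: [0.5928, -0.5316, 0.145]
orientation: [2.178, 2.263, -0.0]
force: [-0.0, -0.6, -2.2]
opening: 0.0119
gripper_force: 10.0
```

```bash
python3 -c "
from h import *
cup((380,300,560,470))"
```

```text
blob [508.1 401.3] axes [46.4 94.4] rim rel out/up mm 12.5 -49.3 tilt 121.6 grey 463 at [512. 401.]
F [-0.09  0.39 -1.93] tcp [ 0.5926 -0.5315  0.1444] open 0.0117
```

>>> apply_moves:
  delta_pos:
    - [0,0,0.4]
    - [0,0,0.4]
    - [0,0,0]
    - [0,0,0]
  twist: [0,0,0,0]

```text
t: 39.58
tool_pos: [0.5926, -0.5314, 0.1362]
orientation: [-2.179, -2.263, -0.0]
force: [-0.1, 0.2, -2.9]
opening: 0.0119
gripper_force: 10.0
```

>>> apply_moves:
  delta_pos:
    - [0,0,0.4]
    - [0,0,0.3]
    - [0,0,0]
    - [0,0,0]
  twist: [0,0,0,0]

```text
t: 40.08
tool_pos: [0.5934, -0.532, 0.1316]
orientation: [2.177, 2.261, 0.0]
force: [-0.4, 0.9, 5.6]
opening: 0.0117
gripper_force: 10.1
```

There is contact, at Fz +5.6 N. I roll along the arc.

>>> apply_moves:
  delta_pos:
    - [0.95,0,-0.25]
    - [0.95,0,-0.2]
    - [0.95,0,-0.15]
    - [0.95,0,-0.1]
    - [0.95,0,0]
    - [0.95,0,0]
    - [0,0,0]
  twist: [0,0,0,0,0,0,0]

```text
t: 40.95
tool_pos: [0.5906, -0.4735, 0.1363]
orientation: [-2.178, -2.264, -0.0]
force: [-0.6, 0.2, -1.9]
opening: 0.0121
gripper_force: 10.0
```

```bash
python3 -c "
from h import *
cup((380,300,560,470))"
```

```text
blob [482.8 384.1] axes [50.5 75.4] rim rel out/up mm 11.9 -51.0 tilt 120.6 grey 418 at [484. 383.]
F [-0.21  0.02 -2.02] tcp [ 0.5903 -0.4749  0.1363] open 0.0123
```

The rim slid without rolling. Instead I push the protruding foot against the outside of the tub's −y wall, which turns the cup upright without relying on friction.

>>> apply_moves:
  delta_pos:
    - [0,0,-2]
    - [4,0,0]
    - [6,0,0]
    - [6,0,0]
    - [4,0,0]
    - [0,0,0]
  twist: [0,0,0,0,0,0]

```text
t: 41.9
tool_pos: [0.5837, -0.272, 0.1584]
orientation: [2.174, 2.266, 0.002]
force: [1.0, -0.7, -1.8]
opening: 0.0117
gripper_force: 10.0
```

>>> apply_moves:
  delta_pos:
    - [1,0,0]
    - [1,0,0]
    - [1,0,0]
    - [1,0,0]
    - [1,0,0]
    - [0,0,0]
  twist: [0,0,0,0,0,0]

```text
t: 42.65
tool_pos: [0.5809, -0.2238, 0.1563]
orientation: [-2.178, -2.264, -0.0]
force: [-0.3, 0.3, -1.4]
opening: 0.012
gripper_force: 10.0
```

```bash
python3 -c "
from h import *
cup((340,230,480,420))"
```

```text
blob [392.1 311.9] axes [48.5 55.3] rim rel out/up mm 3.5 -79.1 tilt 109.9 grey 113 at [392. 299.]
F [-0.08  0.17 -2.06] tcp [ 0.5809 -0.225   0.1563] open 0.0121
```

>>> apply_moves:
  delta_pos:
    - [1,0,0]
    - [1,0,0]
    - [1,0,0]
    - [1,0,0]
    - [0,0,0]
  twist: [0,0,0,0,0]

```text
t: 43.48
tool_pos: [0.5795, -0.1837, 0.1565]
orientation: [2.178, 2.264, 0.0]
force: [0.6, -0.5, -1.8]
opening: 0.0115
gripper_force: 10.0
```

```bash
python3 -c "
from h import *
cup((340,230,480,420))"
```

```text
blob [386.5 304.7] axes [52.1 53. ] rim rel out/up mm -19.4 -70.4 tilt 92.0 grey 94 at [382. 290.]
F [-0.13 -0.38 -2.41] tcp [ 0.5793 -0.1847  0.1561] open 0.0117
```

>>> apply_moves:
  delta_pos:
    - [1,0,0]
    - [1,0,0]
    - [1,0,0]
    - [1,0,0]
    - [0,0,0]
  twist: [0,0,0,0,0]

```text
t: 44.3
tool_pos: [0.5781, -0.1436, 0.1566]
orientation: [2.178, 2.264, 0.001]
force: [0.3, -0.5, 0.7]
opening: 0.0117
gripper_force: 10.0
```

```bash
python3 -c "
from h import *
cup((340,230,480,420))"
```

```text
blob [391.5 297.3] axes [53.  54.5] rim rel out/up mm -70.6 -35.2 tilt 43.9 grey 20 at [379. 285.]
F [ 0.53 -0.79 -0.32] tcp [ 0.5778 -0.1444  0.156 ] open 0.0121
```

The tilt is down to about 44°. I carry it to the mat and roll the foot edge down.

>>> apply_moves:
  delta_pos:
    - [-1,0,-1]
    - [-4,0,0]
    - [-5.5,0,0]
    - [-5.5,0,0]
    - [-4,0,0]
    - [-1.4,0,0]
    - [0,0,0]
  twist: [0,0,0,0,0,0,0]
  squeeze: 20

```text
t: 45.38
tool_pos: [0.5856, -0.3593, 0.166]
orientation: [-2.18, -2.261, -0.0]
force: [0.5, 0.0, -2.9]
opening: 0.0121
gripper_force: 20.0
```

```bash
python3 -c "
from h import *
cup((390,290,490,430));go([.5845,-.358,.13])"
```

```text
blob [475.7 361.1] axes [55.8 71.3] rim rel out/up mm -77.6 -34.4 tilt 41.3 grey 9 at [462. 344.]
F [ 0.14  0.05 -2.45] tcp [ 0.5863 -0.3571  0.1664] open 0.0121
delta cm [-0.09 -0.18  3.64]
```

Now I lower to contact with a lighter grip, then follow the arc.

>>> apply_moves:
  delta_pos:
    - [0,-0.1,1.5]
    - [0,0,1.5]
    - [0,0,0.7]
    - [0,0,0.4]
    - [0,0,0]
  twist: [0,0,0,0,0]
  squeeze: 10

```text
t: 46.2
tool_pos: [0.5849, -0.3586, 0.125]
orientation: [-2.179, -2.263, 0.0]
force: [-0.4, -0.2, -2.1]
opening: 0.0119
gripper_force: 10.0
```

>>> apply_moves:
  delta_pos:
    - [0.75,0,0.35]
    - [0.75,0,0.4]
    - [0.7,0,0.48]
    - [0.7,0,0.5]
    - [0.65,0,0.58]
    - [0.65,0,0.6]
    - [0,0,0]
  twist: [0,0,0,0,0,0,0]

```text
t: 47.08
tool_pos: [0.5838, -0.3154, 0.0966]
orientation: [-2.178, -2.264, -0.001]
force: [-0.7, 1.8, 2.0]
opening: 0.0122
gripper_force: 10.0
```

```bash
python3 -c "
from h import *
cup((390,290,490,430))"
```

```text
blob [454.1 365. ] axes [54.9 57.8] rim rel out/up mm -78.7 -24.1 tilt 34.4 grey 6 at [438. 345.]
F [-0.23  3.36  3.35] tcp [ 0.5838 -0.3161  0.0966] open 0.0114
```

>>> apply_moves:
  delta_pos:
    - [0.6,0,0.6]
    - [0.6,0,0.6]
    - [0.5,0,0.6]
    - [0.4,0,0.6]
    - [0.3,0,0.6]
    - [0.1,0,0.3]
    - [0,0,0]
  twist: [0,0,0,0,0,0,0]

```text
t: 48.15
tool_pos: [0.5826, -0.2914, 0.0631]
orientation: [2.178, 2.264, 0.0]
force: [0.3, 2.0, 1.3]
opening: 0.0122
gripper_force: 10.0
```

```bash
python3 -c "
from h import *
cup((390,290,490,430))"
```

```text
blob [447.2 358.6] axes [54.  56.5] rim rel out/up mm -84.9 12.4 tilt 9.1 grey 1 at [422. 352.]
F [0.56 1.82 0.73] tcp [ 0.5825 -0.2919  0.0631] open 0.0124
```

>>> apply_moves:
  delta_pos:
    - [0,0,0.2]
    - [0,0,0.2]
    - [0,0,0.2]
    - [0,0,0]
    - [0,0,0]
  twist: [0,0,0,0,0]
  squeeze: 5

```text
t: 48.98
tool_pos: [0.5822, -0.2918, 0.0569]
orientation: [-2.179, -2.263, 0.001]
force: [0.8, 0.7, 0.2]
opening: 0.012
gripper_force: 5.0
```

>>> apply_moves:
  delta_pos:
    - [0,0,0]
    - [0,0,0]
    - [0,0,0]
    - [0,0,0]
  twist: [0,0,0,0]
  gripper: 4

```text
t: 49.48
tool_pos: [0.5825, -0.2918, 0.0572]
orientation: [2.179, 2.263, -0.0]
force: [0.1, -0.4, -0.6]
opening: 0.0392
gripper_force: 0.0
```

>>> apply_moves:
  delta_pos:
    - [0,0,-3]
    - [0,0,-5]
    - [0,0,-5]
    - [5,0,0]
    - [6,0,0]
    - [6,0,0]
    - [6,0,0]
  twist: [0,0,0,0,0,0,0]

```text
t: 50.35
tool_pos: [0.5735, -0.0601, 0.1874]
orientation: [2.179, 2.262, 0.001]
force: [0.9, 0.8, 0.8]
opening: 0.0398
gripper_force: 0.0
```

```bash
cat >> h.py <<'E'
def stand():
    t,s=cam('top'),cam('side')
    # rim: outer copper contour; feature points: rim extremes. centre by upper-rim ellipse of inner+outer mask
    for c,box in((t,(430,190,520,265)),(s,(395,300,495,420))):
        x0,y0,x1,y1=box;hsv=cv2.cvtColor(c['frame'][y0:y1,x0:x1],cv2.COLOR_RGB2HSV)
        m=cv2.inRange(hsv,(3,115,40),(13,255,255));m=cv2.morphologyEx(m,cv2.MORPH_OPEN,np.ones((3,3)))
        k,l,st,ce=cv2.connectedComponentsWithStats(m);i=1+st[1:,4].argmax();print('copper',ce[i]+[x0,y0],st[i][:4]+[x0,y0,0,0],st[i][4])
        g=cv2.inRange(hsv,(0,0,90),(179,255,255))
E
python3 -c "
from h import *
stand();greys();s=robot.read_state();print(s['tool_pos'],s['q'])"
```

```text
copper [469.63990826 225.31345566] [450 206  41  41] 1308
copper [440.52546093 355.57901668] [415 330  54  55] 2278
grey [328. 237.] 302 [0.63  0.055]
grey [353. 234.] 33 [0.686 0.025]
grey [354. 253.] 93 [ 0.644 -0.027]
grey [332. 270.] 187 [ 0.569 -0.034]
[ 0.5736601  -0.05905061  0.1874093 ] [-1.91642375e-01  9.99704385e-02  1.62432858e+00  2.76553347e-04
  1.41702828e+00 -2.34101568e-01]
```

```bash
python3 - <<'E'
from h import *
now={n:cam(n)['frame'] for n in('top','side')}
for n,box in(('top',(430,190,520,265)),('side',(395,300,495,420))):
    for k,f in(('start',cv2.imread(f'pics/{n}0.png')[:,:,::-1]),('now',now[n])):
        x0,y0,x1,y1=box;hsv=cv2.cvtColor(np.ascontiguousarray(f[y0:y1,x0:x1]),cv2.COLOR_RGB2HSV)
        m=cv2.inRange(hsv,(3,115,40),(13,255,255));m=cv2.morphologyEx(m,cv2.MORPH_OPEN,np.ones((3,3)))
        kk,l,st,ce=cv2.connectedComponentsWithStats(m);i=1+st[1:,4].argmax();print(n,k,ce[i]+[x0,y0],st[i][:4]+[x0,y0,0,0],st[i][4])
        if n=='side':
            H,S=hsv[:,:,0].astype(int),hsv[:,:,1]
            for y in range(20,110,3):print(''.join('C' if m[y,x] else ('k' if 13<=H[y,x]<=24 and S[y,x]>60 else ('g' if S[y,x]<45 and hsv[y,x,2]<115 else '.')) for x in range(0,100,2)))
E
```

```text
top start [474.40917782 224.65296367] [453 206  41  41] 1046
top now [469.58333333 225.31039755] [450 206  40  41] 1308
side start [444.76880081 357.0101626 ] [418 332  55  56] 1968
..................................................
..................................................
.................g................................
................gg................................
................gg....CCC.........................
................CCCCCCCCCCCCCCC...................
...............CCCCCCCCCCCCCCCCCCC................
..............CCCCCCCCCCCCCCCCCCCCC...............
.............CCCCCCCCCCCCCCCCCCCCCCCC.............
............CCCCCCCCCCCCCCCCCCCCCCCCCC............
............CCCCCCCCCCCCCCCCCCCCCCCCCCC...........
............CCCCCCCCCCCCCCCCCCCCCCCCCCC...........
............CCCCCCCCCCCCCCCCCCCCCCCCCCC...........
..........kkCCCCCC.....CCCCCCCCCCCCCCCC...........
.........kkkkCCCCC......C.....CCCCCCCCC...........
.........kkkkCCCCCg...........CCCCCCCCC...........
........kkkkkkCCCC.ggg.......gCCCCCCCC............
........kkkkkkkCCCCC......ggg.CCCCCCCk............

[... 1501 characters left out ...]
CCCCCCCCCCCCCCCCCCCCCCkkk............
........kkkkkCCCCCCCCCCCCCCCCCCCCkkkkk............
........kkkkkkCCCCCCCCCCCCCCCCCkkkkkkkk...........
........kkkkkkCCCCCCCCCCCCCCCCkkkkkkkkk...........
.........kkkkkkkCCCCCCCCCCCCkkkkkkkkkkk...........
..........kkkkkkkkkCCCCCCCkkkkkkkkkkkkk...........
..........kkkkkkkkkkkkkkkkkkkkkkkkkkkk............
............kkkkkkkkkkkkkkkkkkkkkkkkkk............
.............kkkkkkkkkkkkkkkkkkkkkkkk.............
...............kkkkkkkkkkkkkkkkkkkk...............
..................kkkkkkkkkkkkkkk.................
.......................kkkkkk.....................
..................................................
..................................................
```

The silhouette now matches the start, shifted 3–4 px: the cup is upright, empty and about 9 mm from its old place, well inside the mat. Next is the key.

```bash
python3 - <<'E'
from h import *
go([.4245,-.007,.13],np.radians(55))
E
```

```text
delta cm [  6.09 -14.71   5.73] twist -0.921 q6 -0.24
```

>>> apply_moves:
  delta_pos:
    - [2,-4.9,0]
    - [2,-4.9,0]
    - [2.1,-4.9,0]
    - [0,0,0]
    - [0,0,0]
    - [0,0,0]
    - [0,0,0]
    - [0,0,0]
  twist: [0,0,0,-0.18,-0.18,-0.18,-0.18,-0.18]
  gripper: 4

```text
t: 51.6
tool_pos: [0.4248, -0.0082, 0.1874]
orientation: [0.972, 2.987, -0.001]
force: [-0.2, 0.2, 0.4]
opening: 0.0401
gripper_force: 0.0
```

>>> apply_moves:
  delta_pos:
    - [0,0,2.5]
    - [0,0,2.5]
    - [0,0,0.5]
    - [0,0,0]
  twist: [-0.02,0,0,0]

```text
t: 52.1
tool_pos: [0.4247, -0.0073, 0.1325]
orientation: [-0.95, -2.994, 0.0]
force: [-0.1, 0.3, 0.1]
opening: 0.0402
gripper_force: 0.0
```

```bash
python3 - <<'E'
from h import *
go([.4245,-.007,.082],np.radians(55))
t,s=cam('top'),cam('side')
f=s['frame'][262:325,245:312];hsv=cv2.cvtColor(f,cv2.COLOR_RGB2HSV)
for r in hsv[::2,:,2]: print(''.join(" .:-=+*#%@"[min(9,int(v)//24)] for v in r))
print('tcp px',proj(s,robot.read_state()['tool_pos'])-[245,262], 'tips',proj(s,robot.read_state()['tool_pos']-[0,0,.025])-[245,262])
E
```

```text
delta cm [0.03 0.02 5.05] twist -0.003 q6 -1.09
@@@@@@@@@%+:::::::::::::::::::::::::::::::::...        ............
@@@@@%%%#*-::::::::::::::::::::::::::::::::::..           .........
@@%%%#**+=:::::::::::::::::::::::::::::::::::.              .......
##****###*-:::-:::::::::::::::::::::::.:::::...               .....
**#%%%@@%*=:.:::::::::::.:.........:............                 ..
%%%%%%@@%#=.................................:-==-:.                
%@%%%%%@@%+-:::::::::::::-----------------=====++=-:.              
%%@%%%%%%%*==============================---==---=+=-:.            
%%%%@@%%%%#+=----========================--====-::-===-:.          
%%%%%@%@@%#*========================++++++++++*#*=:::-=+=-:.       
%%%%%%%@@@%#****+++++++++++=======++++++++*##**#%#*=-:-==+=-:.     
%%%%%%%%%@@%%%%#***+====================-=+#####*#%%#+-::-===-:.   
%%%%%%%%%%%%###%%%*=------=========-------+*%%@%%#*##%#*=-:-====-. 
%%%%%@%%%###%%@@@%#+=--------------------=+#%%%@%%%####%%*=-:-=++=-
@@%%%%###%%%@%%@@@%#+++++++========+++****#%@@@%%%%@%%###%%#+-:--=+
@@%#*#%%%@%@%%%%%@@%%%%%%###*+==
[... 487 characters left out ...]
+=:.            .-+#%@@@
@@@@%%*=--=====:..:=*#%@%@@@%%%%@%%%@%%#+=:.            .:-+#%%@@@@
@@@@@@%%#+====+=--..:=*#%@@@@@@%%@%%#*=-.             .-+*#%%@%@@@@
@@@@@@@@%%#+====+++-...-+#%@@@@@%#*=-.             .-+*#%%@@@@%%%%@
@@@@@@@@@@@%%*====++=-. .-+#%%#*+-:.            .:=+#%%%@@@@@@%%%%%
@@@@@@@@@@@@@%%*======-.  .-==-:.            .:=+#%%%@%%%%@%@@@%@%%
@@@@@@@@@@@@@@@%%*+==-:.    ..             .-+#%%@@@@@@%%%%%%@@@@@@
@@@@@@@@@@@@@@@@@%%*+-:.                .-+*#%@@@@@@@@@@@%%%%%@@@%%
@@@@@@@@@@@@@@@@@@@%%*=:.            .-=*#%@@@@@@@@@@@@@@@@@%%%%#*+
@@@@@@@@@@@@@@@@@@@@@%%#+-.       .:-+#%@@@@@@@@@@@@@@@@@@@@%#*++==
tcp px [28.88676897  7.1940209 ] tips [29.57779087 14.77284371]
```

The key wing spans columns 19–41 of the crop and the tool projects to 29, so they are aligned. I go down and grip.

>>> apply_moves:
  delta_pos:
    - [0,0,2]
    - [0,0,2]
    - [0,0,1]
    - [0,0,0]
  twist: [0,0,0,0]

```text
t: 52.7
tool_pos: [0.4244, -0.0064, 0.0822]
orientation: [-0.947, -2.995, 0.0]
force: [-0.5, 0.2, 0.6]
opening: 0.0401
gripper_force: 0.0
```

>>> apply_moves:
  delta_pos:
    - [0,0,0]
    - [0,0,0]
    - [0,0,0]
    - [0,0,0]
  twist: [0,0,0,0]
  gripper: 0
  squeeze: 40

```text
t: 53.2
tool_pos: [0.427, -0.0036, 0.0829]
orientation: [0.947, 2.991, 0.011]
force: [12.9, 19.3, -8.7]
opening: 0.0099
gripper_force: 40.0
```

```bash
cat >> h.py <<'E'
def key():
    T=[]
    for _ in range(4): cam('side');s=robot.read_state();T.append([*s['wrist_torque'],*s['force']])
    R=Rot.from_rotvec(s['orientation']).as_matrix();print('T,F',np.mean(T,0).round(3),'q6',s['q'][5].round(3),'q1',s['q'][0].round(3),'yaw',np.arctan2(R[1,1],R[0,1]).round(3),'open',round(float(s['opening']),4),s['tool_pos'].round(4),'tau6',s['joint_torque'][5])
E
python3 -c "
from h import *
key()"
```

```text
T,F [ 2.784 -2.095 -0.106 13.103 17.345 -8.007] q6 -1.094 q1 -0.134 yaw 0.958 open 0.0098 [ 0.427  -0.0036  0.083 ] tau6 -0.11519985739141703
```

The grip shows a 22 N side load, so my centre is a few mm off. I relieve it along tool y.

>>> apply_moves:
  delta_pos:
    - [0,0.2,0]
    - [0,0.2,0]
    - [0,0,0]
  twist: [0,0,0]

```text
t: 53.78
tool_pos: [0.4273, -0.0032, 0.0828]
orientation: [0.947, 2.995, -0.0]
force: [-1.7, 0.6, 5.4]
opening: 0.0096
gripper_force: 40.0
```

```bash
python3 -c "
from h import *
key()"
```

```text
T,F [ 0.06   0.184 -0.062 -1.361  1.035  5.29 ] q6 -1.086 q1 -0.128 yaw 0.958 open 0.01 [ 0.4273 -0.0032  0.0829] tau6 -0.05397804547101259
```

>>> apply_moves:
  delta_pos:
    - [0,0,0]
    - [0,0,0]
    - [0,0,0]
    - [0,0,0]
    - [0,0,0]
  twist: [0.12,0.12,0.12,0.12,0]

```text
t: 54.6
tool_pos: [0.4267, -0.0037, 0.0828]
orientation: [1.635, 2.682, -0.001]
force: [-5.5, -1.6, 8.6]
opening: 0.0099
gripper_force: 40.0
```

```bash
python3 -c "
from h import *
key()"
```

```text
T,F [-0.365  0.804 -0.074 -4.41  -1.555  8.209] q6 -0.606 q1 -0.128 yaw 0.478 open 0.0095 [ 0.4267 -0.0037  0.0828] tau6 -0.0648690015077591
```

>>> apply_moves:
  delta_pos:
    - [0,0,0]
    - [0,0,0]
    - [0,0,0]
    - [0,0,0]
    - [0,0,0]
    - [0,0,0]
    - [0,0,0]
    - [0,0,0]
  twist: [0.14,0.15,0.15,0.15,0.15,0.15,0.15,0.1]

```text
t: 55.8
tool_pos: [0.4252, -0.0035, 0.0828]
orientation: [-2.824, -1.373, 0.006]
force: [-14.1, -0.9, 17.6]
opening: 0.0096
gripper_force: 40.0
```

```bash
python3 -c "
from h import *
key()"
```

```text
T,F [ -0.19    2.541  -0.032 -13.502  -1.019  17.859] q6 0.534 q1 -0.128 yaw -0.662 open 0.0103 [ 0.4252 -0.0035  0.0828] tau6 0.0865852553397417
```

I relieve the side load (about −14 N x, +18 N z), then keep winding.

>>> apply_moves:
  delta_pos:
    - [-0.15,-0.2,-0.15]
    - [0,0,0]
    - [0,0,0]
    - [0,0,0]
    - [0,0,0]
    - [0,0,0]
    - [0,0,0]
    - [0,0,0]
  twist: [0,0.15,0.15,0.15,0.15,0.15,0.15,0.1]

```text
t: 57.0
tool_pos: [0.4243, -0.0023, 0.0829]
orientation: [-3.136, 0.149, -0.0]
force: [5.8, 5.8, -7.3]
opening: 0.0096
gripper_force: 40.0
```

```bash
python3 -c "
from h import *
key()"
```

```text
T,F [ 0.883 -0.691 -0.026  5.006  5.134 -7.651] q6 1.534 q1 -0.128 yaw -1.662 open 0.0098 [ 0.4243 -0.0023  0.083 ] tau6 0.0904382485896349
```

>>> apply_moves:
  delta_pos:
    - [0,0,0.05]
    - [0,0,0]
    - [0,0,0]
    - [0,0,0]
    - [0,0,0]
    - [0,0,0]
    - [0,0,0]
    - [0,0,0]
  twist: [0.14,0.15,0.15,0.15,0.15,0.15,0.05,0]

```text
t: 58.2
tool_pos: [0.425, -0.0012, 0.0829]
orientation: [-2.729, 1.548, 0.0]
force: [6.8, 10.9, -6.3]
opening: 0.0101
gripper_force: 40.0
```

```bash
python3 -c "
from h import *
key()"
```

```text
T,F [ 2.0200e+00 -1.0620e+00 -8.0000e-03  6.7650e+00  1.1316e+01 -5.9010e+00] q6 2.474 q1 -0.127 yaw -2.602 open 0.0095 [ 0.425  -0.0012  0.0829] tau6 -0.019049486727453768
```

The key has turned 3.56 rad so far. I release, lift, turn back half a turn and regrip.

>>> apply_moves:
  delta_pos:
    - [0,0,0]
    - [0,0,0]
    - [0,0,0]
    - [0,0,-2.5]
    - [0,0,-2]
    - [0,0,0]
    - [0,0,0]
    - [0,0,0]
  twist: [0,0,0,0,0,-0.17,-0.17,-0.17]
  gripper: 4

```text
t: 59.4
tool_pos: [0.4243, -0.0033, 0.1283]
orientation: [3.038, -0.801, 0.0]
force: [-0.2, -0.0, 1.4]
opening: 0.0397
gripper_force: 0.0
```

>>> apply_moves:
  delta_pos:
    - [0,0,0]
    - [0,0,0]
    - [0,0,0]
    - [0,0,0]
    - [0,0,0]
    - [0,0,0]
    - [0,0,0]
    - [0,0,0]
  twist: [-0.17,-0.17,-0.17,-0.17,-0.17,-0.17,-0.17,-0.17]

```text
t: 60.4
tool_pos: [0.4243, -0.0033, 0.1282]
orientation: [2.866, 1.287, -0.0]
force: [0.3, -0.9, 0.2]
opening: 0.0401
gripper_force: 0.0
```

>>> apply_moves:
  delta_pos:
    - [0,0,0]
    - [0,0,0]
    - [0,0,0]
    - [0,0,0]
    - [0,0,0]
    - [0,0,0]
    - [0,0,0]
    - [0,0,0]
  twist: [-0.17,-0.17,-0.17,-0.17,-0.17,-0.17,-0.17,-0.08]

```text
t: 61.4
tool_pos: [0.4242, -0.0033, 0.1282]
orientation: [-1.546, -2.735, 0.0]
force: [-0.8, 0.0, -0.1]
opening: 0.0403
gripper_force: 0.0
```

```bash
python3 -c "
from h import *
key();go([.4252,-.002,.083],-2.602)"
```

```text
T,F [-0.044  0.014 -0.003  0.378  0.101  0.349] q6 -0.664 q1 -0.129 yaw 0.536 open 0.0396 [ 0.4243 -0.0033  0.1282] tau6 -0.20703596994280815
delta cm [0.06 0.14 4.52] twist -0.004 q6 -0.66
```

>>> apply_moves:
  delta_pos:
    - [0.05,0.15,2]
    - [0,0,2]
    - [0,0,0.5]
    - [0,0,0]
  twist: [0,0,0,0]

```text
t: 62.1
tool_pos: [0.4252, -0.0019, 0.0832]
orientation: [-1.552, -2.731, 0.0]
force: [-0.2, 0.3, 0.4]
opening: 0.0403
gripper_force: 0.0
```

>>> apply_moves:
  delta_pos:
    - [0,0,0]
    - [0,0,0]
    - [0,0,0]
    - [0,0,0]
  twist: [0,0,0,0]
  gripper: 0
  squeeze: 40

```text
t: 62.6
tool_pos: [0.4257, -0.0019, 0.0835]
orientation: [1.551, 2.731, 0.001]
force: [1.0, 0.4, 0.4]
opening: 0.0096
gripper_force: 40.0
```

>>> apply_moves:
  delta_pos:
    - [0,0,0]
    - [0,0,0]
    - [0,0,0]
  twist: [0.1,0.1,0]

```text
t: 62.98
tool_pos: [0.4257, -0.0019, 0.0835]
orientation: [1.814, 2.564, 0.001]
force: [2.0, 0.8, 1.5]
opening: 0.01
gripper_force: 40.6
```

```bash
python3 -c "
from h import *
key()"
```

```text
T,F [ 0.101 -0.244  0.568  1.437  0.608  2.067] q6 -0.465 q1 -0.125 yaw 0.34 open 0.01 [ 0.4258 -0.0019  0.0835] tau6 0.5617574416100979
```

>>> apply_moves:
  delta_pos:
    - [0,0,0]
    - [0,0,0]
    - [0,0,0]
  twist: [0.05,0.05,0]

```text
t: 63.55
tool_pos: [0.4257, -0.0016, 0.0835]
orientation: [1.94, 2.471, 0.001]
force: [1.7, 3.6, 5.1]
opening: 0.0109
gripper_force: 43.8
```

```bash
python3 -c "
from h import *
key()"
```

```text
T,F [ 0.694 -0.097  0.868  0.949  3.637  4.667] q6 -0.365 q1 -0.125 yaw 0.239 open 0.0107 [ 0.4256 -0.0016  0.0835] tau6 0.8098569139838219
```

Torque has risen to 0.87 Nm and the jaws are being wedged open, so the key is at its hard stop. I release it straight away, retreat and check.

>>> apply_moves:
  delta_pos:
    - [0,0,0]
    - [0,0,0]
    - [0,0,0]
    - [0,0,-3]
    - [0,0,-5]
    - [0,0,-5]
    - [0,0,0]
  twist: [0,0,0,0,0,0,0]
  gripper: 5

```text
t: 64.62
tool_pos: [0.4279, -0.0024, 0.2178]
orientation: [1.938, 2.464, 0.006]
force: [-0.4, 0.5, -0.1]
opening: 0.0498
gripper_force: 0.0
```

>>> apply_moves:
  delta_pos:
    - [5,-3,-1]
    - [5,-2,-1]
    - [5,0,0]
    - [5,0,0]
    - [5,0,0]
    - [0,0,0]
  twist: [0,0,0,0,0,0]

```text
t: 65.38
tool_pos: [0.316, 0.2315, 0.2318]
orientation: [-1.935, -2.474, 0.003]
force: [-0.5, -0.7, 0.1]
opening: 0.05
gripper_force: 0.0
```

```bash
python3 -c "
from h import *
print(robot.read_state()['tool_pos']);stand();greys()
s=cam('side');t=cam('top')
for c in(s,t):
    for q in blobs(c,(14,70,60),(34,255,255),60)[0]:print(q[0],q[1][4],onz(c,q[0],.05)[:2].round(3)) if 235<q[0][0]<500 and 180<q[0][1]<420 else 0
    print()
f=s['frame'][270:320,245:312];v=cv2.cvtColor(f,cv2.COLOR_RGB2HSV)[:,:,2]
for r in v[::2]: print(''.join(' .:-=+*#%@'[min(9,int(x)//24)] for x in r))
"
```

```text
[0.31604267 0.23148919 0.23179446]
copper [469.61603701 225.2922128 ] [450 206  40  40] 1297
copper [440.50746269 355.53028973] [415 330  54  55] 2278
grey [354. 253.] 93 [ 0.644 -0.027]
grey [332. 270.] 185 [ 0.569 -0.034]
[459.7 190.7] 135 [ 1.018 -0.029]
[481.6 194.6] 140 [ 1.051 -0.076]
[358.9 272.6] 1190 [ 0.614 -0.078]
[285.3 350.6] 250 [ 0.35  -0.144]
[442.6 385. ] 1202 [ 0.544 -0.406]

[370.4 221.2] 1015 [ 0.597 -0.089]
[456.4 240.8] 125 [ 0.541 -0.326]
[381.3 305.7] 133 [ 0.363 -0.116]

**#%%%%@%%%%%%%%%%%%%%%%%%%%%%%%%%%%#*=-:-===-:.                 ..
%%%%%%%%%%%%%%%%%%%%%%%%%%%%%%%%%###%%%*=::--===-..                
%%%%%%%%%%%%%%%%%%%%%%%%%%%%%%###%##*#%%#*=:::-=+=-:               
%%%%%%%%%%%%%%%%%%%%%%%%%%%###%%%%%%%#**#%#*=:::-=+=-:.            
%%%%%%%%%%%%%%%%%%%%######*##%%%%%%%%%%#**#%#*+-::-===-:.          
%%%%%%%%%%%%%%%%%%%#+=++***####%%%%##%%%%%#*##%#*=:::-=+=-..       
%%%%%%%%%%%%%%%%%%#*=----==+***######%%%%%%%#**#%#*=:::-=+=-:.     
%%%%%%%%%%%%%%%###%#*=-------==++***####%%%####**#%%*+-::-===-:.   
%%%%%%%%%%%%###%%##%#*==----------==+***+*#%%%%%%#*##%#
[... 400 characters left out ...]
%%%%%%#+=:.  :+%%%%%
%%*=.   .:-+#%%%###%%%%%%%%%%%%%%%%%%%%%%%%%%%%%%%#+=-.     :=#%%%%
%%#=.  .:...-+##%%%%%%%%%%%%%%%%%%%%%%%%%%###%%#*=-.        :=#%%%%
%%#+-..-==-:..-=*%%%%%%%%%%%%%%%%%%%%%%%%%%%#*+-:.          .=#%%%%
%%%%*=::-=+=-:..:=*#%%%%##%%%%%%%###%%%%%##+-:.            .-+#%%%%
%%%%%%*=--=====:..:=*#%%%%%%%%%%%%%%%%%#+=:.             :-+#%%%%%%
%%%%%%%%#+======--..:=+#%%%%%%%%%%%%#+=-.             .-+*#%%%%%%%%
%%%%%%%%%%#+=-==++=-. .-+#%%%@%%%#+=-.             .-=*#%%%%%%%%%%%
%%@%%%%%%%%%#*==-==+=-...-=*%%#*+-..            .:=+#%%%%%%%%%%%%%%
%%%%%%%%%%%%%%#*=-====:.  .:==-:.            .:-+#%%%%%%%%%%%%%%%%%
%%%%%%%@@%%%%%%%#*+=--:.    ..            ..-+*%%%%%%%%%%%%%%%%%%%%
```

The cup stands on its mat, the castings and three bangles are in the tub, and the key is at its stop with the arm clear. I hand in.

```bash
python3 -c "
from plant import robot
print(robot.close_job())"
```

```text
the job is handed in; nothing more can be done
None
```

The job is handed in: all three bangles and all three castings are in the tub, the cup is upright on its mat about 9 mm from where it started, and the key is wound to its hard stop. I judged the stop by the torque rising to 0.87 Nm rather than by an angle reading. The run took about 66 s of the 210 s allowed; the hand-in returned no verdict.

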